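# Couple the drive adapter to the torque tester and start it

## Task

Take the orange-handled drive adapter from its stand and lower it into the round well of the torque tester; the drive disc down there has stopped at an unknown angle, so turn the adapter with light pressure until its two dogs drop fully home into the disc's slots, and let go of it. Only then press the green start button fully down and release it. Do not use force on the tester, and leave the weight, the screw bin, the small spanner and the hexagon key where they are.

Things in the scene. Friction and masses are not known exactly. Their poses are not given: they have to be found in the camera images.
- adapter: Loose steel drive adapter, 78 mm tall, 0.3 kg. Origin on its axis at the dog tips (underside), z up. Two dogs, each 12 (x) by 9 mm (y), centred at x = +17 and -17 mm, z 0 to 10 mm; round flange, diameter 60 mm, z 10 to 22 mm; neck, diameter 28 mm, to z = 44 mm; grip bar above. A half turn about z is equivalent. Starts upright in the stand, its flange on the stand's top.
- adapter_grip (a point): Centre of the adapter's orange grip bar, 61 mm above its origin; axes as the adapter's. The bar is 46 mm (x) by 24 mm (y), from z = 44 to 78 mm above the adapter's origin, so it is gripped across its y, near the top to keep the fingers above the tester. It lies in line with the dogs.
- stand: Fixed grey plate, 85 x 85 x 16 mm, with a through hole of diameter 52 mm in its middle that the dogs hang in. Origin at the centre of its underside, z up.
- torque_tester: Fixed white bench torque tester, 120 mm (x) by about 206 mm (y), flat top at z = 50 mm. Origin on the worktop, z up. The well is at x = 0, y = +50 mm, the start button at x = -18, y = -62 mm; red marks beside the well lie along x. With the dogs still on the face of the disc the adapter's origin is at z = 26 mm in this frame; dropped fully home, at z = 16 mm.
- well (a point): Centre of the well's mouth, level with the tester's top; axes as the tester's. The well is round, diameter 63 mm (1.5 mm clearance round the adapter's flange), with a 2 mm chamfer, 24 mm deep to the drive disc.
- disc_face (a point): Centre of the flat top face of the brass drive disc in the well; axes as the tester's, NOT the disc's. Its two slots, 17 mm (radial) by 14 mm wide, 16 mm deep, lie 17 mm either side of the axis. A brake holds the disc. The slots' line is at an unreported angle, within 0.6 rad either way of the tester's x axis; within about 0.1 rad of it the dogs drop 10 mm. Look, or feel by turning.
- start_button (a joint): Green round spring push button of diameter 26 mm on the tester's dark panel. 0 = up, 0.006 m = fully down; needs about 5 N fully down; springs back.
- start_button_top (a point): Centre of the top of the green button cap; it is pressed straight down.
- weight: Bystander: brass-coloured check weight with a knob, 28 mm diameter, 46 mm tall, standing loose. Origin at the centre of its underside.
- inserts_bin: Bystander: small yellow screw bin, 66 x 100 x 32 mm, loose. Origin at the centre of its underside.
- small_spanner: Bystander: loose flat spanner, 24 x 159 x 6 mm. Origin at the centre of its underside, length along its y.
- hexkey: Bystander: loose black hexagon key, 40 x 104 x 9 mm. Origin at the centre of its underside.
Things that resemble listed ones, but are neither listed nor needed, are in the scene too. Leave any turquoise look-alike of the adapter alone.

How it is judged:
By the outcome, as a careful person would: the job done as asked, in the order asked, and still so for the second after the job is handed in, with the robot touching nothing.
It also fails if it takes over 56 s, if anything falls off the work surface, if the arm or the gripper's body presses on something with over 40 N, if the wrist force passes 120 N, or if a joint passes its speed limit or range.

## Robot

A 6-joint arm with a two-finger parallel gripper is mounted at the origin on a cart in front of the work surface, level with it; the furniture and walls round the work are solid. World frame = base frame: x ahead of the robot, y to its left, z up, the work surface at z = 0. Lengths are in m, angles in degrees, forces in N, time in s.
With the tool pointing down it reaches from about 0.375 to 0.9 m from the base axis. Payload 3.1 kg.
Tool frame: the origin (TCP) lies on the centre line of the jaws, within the pads' length; the fingertips stand 8 mm ahead of it and the grasp point (between the pads) lies 11 mm behind it; z points along the fingers, y is the direction in which the jaws open and shut (so a half turn about z gives the same grasp; the last joint's range is limited). The gripper opens to 87 mm and grips with 3 to 60 N. Pads are 19 mm wide; open, the fingers measure 117 mm over their backs; the gripper's body (75 mm by 190 mm) begins 51 mm behind the grasp point.
Start: joints at [55.949, 30.224, 82.088, -0, 67.689, -10.227], TCP at [0.252, 0.572, 0.205] pointing down, gripper open.
Joint ranges: [-176.69, 176.69], [-43.24, 126.21], [12.49, 139.97], [-82, 262], [0, 151.66], [-163.58, 163.58]. Speed limits (degrees/s): [159.86, 159.86, 180, 180, 180, 180].

## Interface

Orientations are given as a 3x3 rotation matrix whose columns are the frame's x, y, z axes.
In Python, from rig import * gives the robot as it stands. The module is installed in compiled form; this text tells all that it offers.
- The arm moves only by the tool arm_command, never from a script. Its argument "commands" is a list of rows, each an object with "translation": the shift along the tool's x, y, z scaled (see below), a list of three; "dr": the turn, a rotation vector about the tool's x, y, z scaled (see below), a list of three; "jaw": the closure, from 0 (fully open) to 1 (shut). In form: [{"translation": [x, y, z], "dr": [ax, ay, az], "jaw": jaw}, ...]. A call has 1 to 12 rows; each row shifts and turns the commanded pose from where the row before left it, along the tool's axes as they then stand; what a row does not reach is not made up. The controller multiplies each number of a shift by 25 mm and each number of a turn by 6 degrees. A row lasts 1/12 s, in which the tool goes at most 41.7 mm and 7.16 degrees, less where a joint would pass 70% of its speed; a pose out of reach is approached as far as the arm can. A call with a number of a shift or a turn outside -1 to 1 is refused whole. A call with a gripper value outside its range is refused whole. The fingers move at their own pace and stop on an object; the grip force is fixed at half the most. Time passes only in rows, so rows that do not move let the fingers close. It gives the time, the measured TCP pose, the force and the opening at its end, in the units of the state.
- read_state(): the state, without advancing time (a new reading comes with each control period).
- capture(name): name is "side" or "top" or "wrist"; returns (picture, depth): 480x640x3 uint8, red, green, blue; 480x640 float32, m along the optical axis (not along the pixel's ray), 0 where there is no reading.
- camera_model(name): a dict with "intrinsics" (3x3 intrinsics, pixels), "pose" (4x4, takes a point from camera to world coordinates); the wrist camera has in their place "mount" (4x4, takes a point from camera to tool coordinates, whose origin is the TCP and whose axes are the flange's). Camera axes: x right, y down, z forward; pixel columns grow to the right and rows downward; lengths in m; the calibration is good to about 2 mm. A picture is of the moment at which its call begins: read the wrist's pose just before it. camera_model takes no time and is no camera call.
- hand_in(): hands the job in, once; it reports no verdict.
The state is a dict: "time_s": time; "joint_positions": joint angles; "qvel": joint speeds; "tau": joint torques, N m; "position": TCP position; "tcp_rot": TCP orientation; "force": force on the tool from outside, world axes, zero at the start; "moment": the same for the moment, N m; "opening": opening from 0.0 (shut) to 1.0 (fully open).
Only numpy, scipy, OpenCV 4.12 (cv2) and the standard library are available. Lean on these libraries where they do the work, as an engineer would, in place of code of your own. Each camera call takes 0.05 s, during which the arm holds its last target.

## Working session

There is one attempt and no reset: what is moved stays moved. The work goes in short steps, Python scripts to look and compute and a tool call to move; the robot and the scene stay as the last step left them, time stands still between calls to the robot, and variables do not carry over. Pictures are saved under pics/ and viewed, and the job is handed in when it is done.

Besides the shell and the picture viewer there is one more tool, called as name([rows], argument=value, ...), one row to a line, values as JSON. arm_command: Moves the arm, as the interface text tells. Its arguments: {"type":"object","properties":{"commands":{"type":"array"}},"required":["commands"]}

```bash
mkdir -p pics
cat > h.py <<'E'
from rig import *
import numpy as np, cv2
def save(n,img): cv2.imwrite(f'pics/{n}.png',img[:,:,::-1])
E
python3 - <<'E'
from h import *
s=read_state(); print(s)
for n in ['top','side','wrist']:
    im,d=capture(n); save(n+'0',im); np.savez(f'{n}0.npz',im=im,d=d)
    m=camera_model(n); print(n,{k:np.round(v,4).tolist() for k,v in m.items()})
E
```

```text
{'time_s': 0.0, 'joint_positions': array([ 5.59485972e+01,  3.02791647e+01,  8.21578435e+01, -8.27204488e-04,
        6.76873909e+01, -1.02261845e+01]), 'qvel': array([ 0.03649116,  0.05366643,  0.03060317, -0.00222117, -0.1043238 ,
        0.07071837]), 'tau': array([ 1.52838318e-03, -4.40033305e+01, -1.76593083e+01,  6.30994420e-02,
        5.81752346e-02, -1.82331401e-04]), 'position': array([0.25199232, 0.57110104, 0.20446144]), 'tcp_rot': array([[-9.14783958e-01,  4.03941653e-01, -1.20465173e-03],
       [ 4.03943278e-01,  9.14782250e-01, -1.80637153e-03],
       [ 3.72325323e-04, -2.13905066e-03, -9.99997643e-01]]), 'force': array([ 0.28147644, -0.11869727,  0.15634728]), 'moment': array([ 0.02912319, -0.02870454, -0.0413107 ]), 'opening': 1.0017080101862579}
top {'intrinsics': [[592.3334, 0.0, 316.538], [0.0, 592.3334, 233.174], [0.0, 0.0, 1.0]], 'pose': [[0.0077, -0.9735, 0.2287, 0.278], [-1.0, -0.0067, 0.005, -0.115], [-0.0034, -0.2287, -0.9735, 1.3296], [0.0, 0.0, 0.0, 1.0]]}
side {'intrinsics': [[571.0871, 0.0, 318.3307], [0.0, 571.0871, 239.112], [0.0, 0.0, 1.0]], 'pose': [[0.912, -0.2428, 0.3306, 0.2591], [-0.4102, -0.5406, 0.7345, -0.8223], [0.0004, -0.8055, -0.5926, 0.6453], [0.0, 0.0, 0.0, 1.0]]}
wrist {'intrinsics': [[398.2002, 0.0, 320.4491], [0.0, 398.2002, 240.9031], [0.0, 0.0, 1.0]], 'mount': [[0.0015, -0.9607, -0.2775, 0.0751], [1.0, 0.0016, -0.0003, -0.0006], [0.0008, -0.2775, 0.9607, -0.1795], [0.0, 0.0, 0.0, 1.0]]}
```

View pics/top0.png

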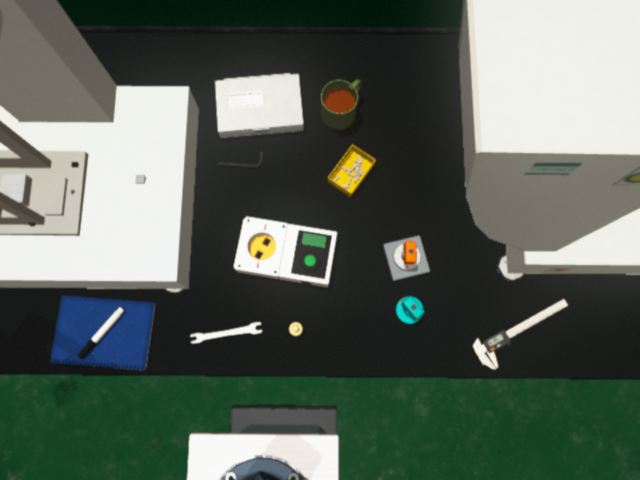

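View pics/side0.png

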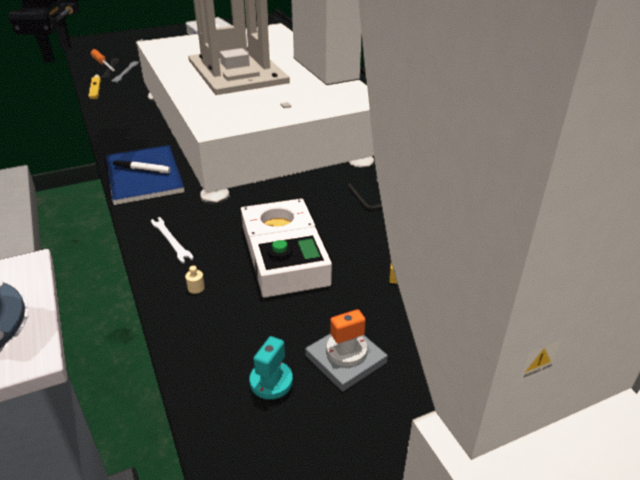

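View pics/wrist0.png

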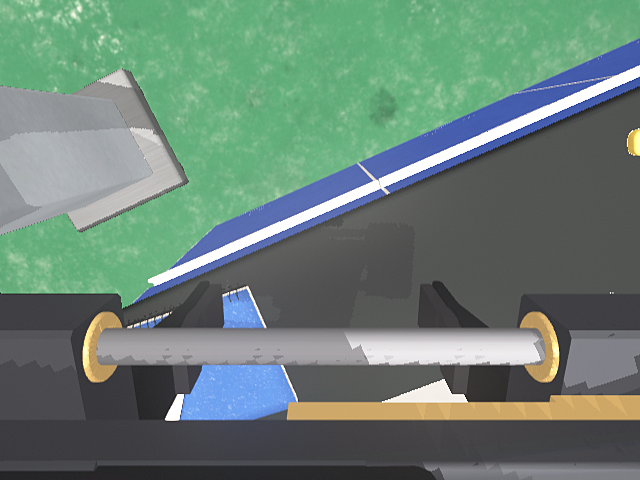

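```bash
cat >> h.py <<'E'
def ray(n,u,v,z):
    m=camera_model(n);K=m['intrinsics'];P=m['pose']
    d=P[:3,:3]@np.linalg.solve(K,[u,v,1.]);o=P[:3,3];return o+d*(z-o[2])/d[2]
def proj(n,p):
    m=camera_model(n);P=m['pose'];c=P[:3,:3].T@(np.asarray(p)-P[:3,3]);q=m['intrinsics']@c;return q[:2]/q[2]
def pt(n,d,u,v):
    m=camera_model(n);P=m['pose'];z=d[int(v),int(u)];return P[:3,:3]@(np.linalg.solve(m['intrinsics'],[u,v,1.])*z)+P[:3,3]
def crop(im,x0,y0,x1,y1,s): return cv2.resize(im[y0:y1,x0:x1],None,fx=s,fy=s,interpolation=cv2.INTER_CUBIC)
E
python3 - <<'E'
from h import *
f=np.load('top0.npz');im,d=f['im'],f['d']
save('t_tester',crop(im,230,205,345,295,6)); save('t_ad',crop(im,370,220,450,340,5))
f2=np.load('side0.npz');i2,d2=f2['im'],f2['d']
save('s_tester',crop(i2,230,190,340,300,5)); save('s_ad',crop(i2,240,300,400,400,5))
hsv=cv2.cvtColor(im,cv2.COLOR_RGB2HSV)
def blobs(m,z,n='top',mn=20):
    k,l,s,c=cv2.connectedComponentsWithStats(m.astype(np.uint8))
    for i in range(1,k):
        if s[i,4]>mn: print(n,s[i],c[i],'ray',ray(n,*c[i],z).round(4),'depth',pt(n,d if n=='top' else d2,*c[i]).round(4))
h,s,v=[hsv[...,i].astype(int) for i in range(3)]
print('orange');blobs((h<14)&(s>200)&(v>180),.072+.006+.0)
print('green');blobs((h>50)&(h<75)&(s>120)&(v>100)&(np.arange(480)[:,None]<300),.055)
print('disc');blobs((h>18)&(h<32)&(s>150)&(v>150),.026)
# white tester corners
w=((v>170)&(s<40)).astype(np.uint8); sub=np.zeros_like(w); sub[210:292,230:342]=1; w&=sub
cs,_=cv2.findContours(w,cv2.RETR_EXTERNAL,cv2.CHAIN_APPROX_NONE)
c=max(cs,key=cv2.contourArea); r=cv2.minAreaRect(c); b=cv2.boxPoints(r)
print(r); 
for p in b: print(p,ray('top',*p,.05).round(4),)
E
```

```text
orange
top [406 248  10  14  25] [412.44 256.64] ray [ 0.5216 -0.3151  0.078 ] depth [ 0.5213 -0.3148  0.0795]
green
top [303 234  23  13 205] [314.33170732 239.65853659] ray [ 0.5626 -0.1037  0.055 ] depth [ 0.564  -0.1036  0.0488]
top [304 255  12  12 113] [309.53097345 260.22123894] ray [ 0.5165 -0.0936  0.055 ] depth [ 0.5128 -0.0939  0.0747]
disc
top [342 151  19  19 183] [350.53005464 159.61202186] ray [ 0.7606 -0.1861  0.026 ] depth [ 0.7698 -0.1874  0.0012]
top [329 155  46  38 516] [350.87596899 175.42248062] ray [ 0.7219 -0.1867  0.026 ] depth [ 0.7282 -0.1877  0.0075]
top [250 235  25  24 411] [261.64963504 246.30900243] ray [0.553 0.015 0.026] depth [0.5533 0.0151 0.0244]
((284.8513488769531, 249.89187622070312), (96.00900268554688, 54.41606521606445), 9.462321281433105)
[233.02704 268.83783] [0.4971 0.0738 0.05  ]
[241.97296 215.16216] [0.6187 0.0586 0.05  ]
[336.67566 230.94592] [ 0.5839 -0.1531  0.05  ]
[327.72974 284.62158] [ 0.4638 -0.1336  0.05  ]
```

View pics/t_tester.png

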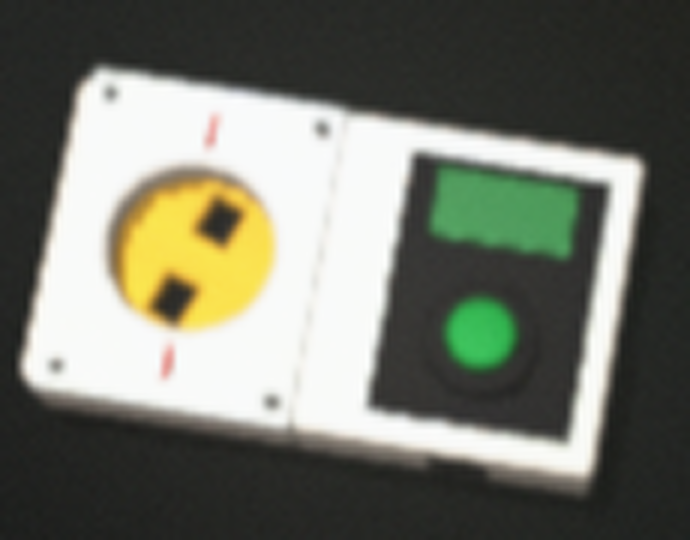

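View pics/t_ad.png

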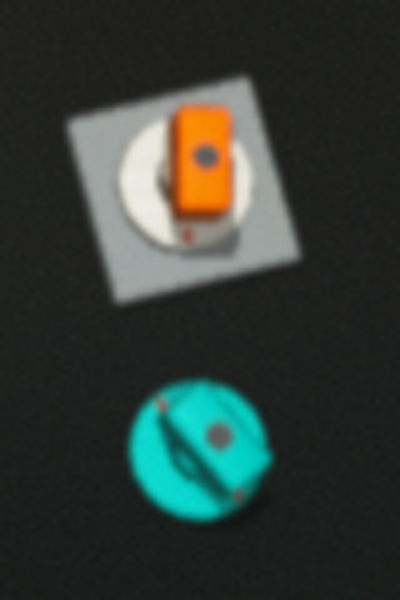

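View pics/s_tester.png

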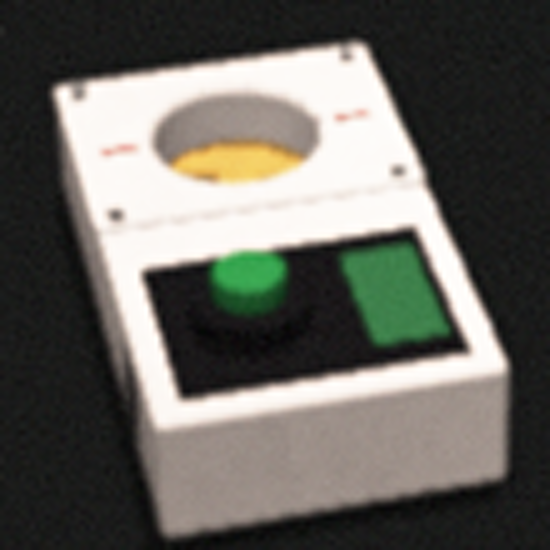

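View pics/s_ad.png

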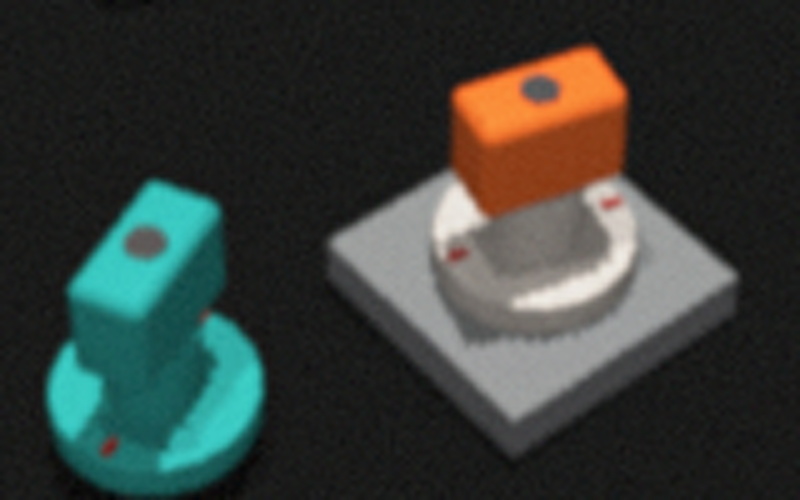

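```bash
cat > m.py <<'E'
from h import *
f=np.load('top0.npz');im,d=f['im'],f['d']; i2=np.load('side0.npz')['im']
def comp(m,box,im=im):
    z=np.zeros(m.shape,np.uint8); x0,y0,x1,y1=box; z[y0:y1,x0:x1]=m[y0:y1,x0:x1]; return z
def cen(m):
    c=max(cv2.findContours(m,cv2.RETR_EXTERNAL,cv2.CHAIN_APPROX_NONE)[0],key=cv2.contourArea); return c
hsv=cv2.cvtColor(im,cv2.COLOR_RGB2HSV);h,s,v=[hsv[...,i].astype(int) for i in range(3)]
# green cap top
def wc(mask,w):
    ys,xs=np.nonzero(mask);return xs.mean(),ys.mean()
b=ray('top',*wc(comp((h>50)&(h<75)&(s>100)&(v>80),(300,251,320,270)),1),.060);print('button z.060',b)
# bar top
o=comp((h<18)&(s>150)&(v>200),(395,235,420,268)); c=cen(o)
P=np.array([ray('top',*p[0],.084)[:2] for p in c]);r=cv2.minAreaRect((P*1000).astype(np.float32));print('bar rect mm',r)
# dots
for n,u,w,z in [('dot',204,156,.084),('turq',219,436,.0)]: print(n,ray('top',370+(u+.5)/5-.5,220+(w+.5)/5-.5,z))
g=comp((s<60)&(v>90)&(v<185),(375,225,440,285));c=cen(g);P=np.array([ray('top',*p[0],.016)[:2] for p in c]);print('stand',cv2.minAreaRect((P*1000).astype(np.float32)))
q=lambda u,w,z:ray('top',230+(u+.5)/6-.5,205+(w+.5)/6-.5,z)
A=[q(*p,.05) for p in [(111,93),(321,129),(272,402),(56,366)]];print('screws',np.round(A,4),'mean',np.mean(A,0))
R=[q(212,131,.05),q(168,362,.05)];print('red',R,'mid',(R[0]+R[1])/2, np.degrees(np.arctan2(*(R[0]-R[1])[1::-1])))
S=[q(220,220,.024),q(175,299,.024)];print('slots',S,'mid',(S[0]+S[1])/2,np.linalg.norm(S[0]-S[1]),np.degrees(np.arctan2(*(S[0]-S[1])[1::-1])))
# side dots
ps=ray('side',240+540.5/5-.5,300+89.5/5-.5,.084);print('side dot',ps)
qs=lambda u,w,z:ray('side',230+(u+.5)/5-.5,190+(w+.5)/5-.5,z)
A=[qs(*p,.05) for p in [(78,93),(346,56),(398,172),(115,216)]];print('side screws',np.round(A,4),np.mean(A,0))
R=[qs(352,117,.05),qs(119,150,.05)];print('side red',R,(R[0]+R[1])/2)
print('side button',qs(249,268,.060))
E
python3 m.py
```

```text
button z.060 [ 0.51588104 -0.09371225  0.06      ]
bar rect mm ((532.646484375, -310.3416748046875), (19.33298110961914, 44.05007553100586), 88.46184539794922)
dot [ 0.53310542 -0.31011033  0.084     ]
turq [ 0.42242181 -0.32632773  0.        ]
stand ((531.9981079101562, -310.6326599121094), (86.73297119140625, 86.54308319091797), 14.059342384338379)
screws [[ 0.6075  0.0446  0.05  ]
 [ 0.5942 -0.0338  0.05  ]
 [ 0.4916 -0.0181  0.05  ]
 [ 0.5044  0.0612  0.05  ]] mean [0.54943405 0.01345719 0.05      ]
red [array([0.59318356, 0.00659724, 0.05      ]), array([0.50615875, 0.02027861, 0.05      ])] mid [0.54967116 0.01343792 0.05      ] -8.934468024634914
slots [array([0.56512383, 0.00510574, 0.024     ]), array([0.53473254, 0.02113487, 0.024     ])] mid [0.54992819 0.01312031 0.024     ] 0.03435933303352453 -27.808285933085585
side dot [ 0.53383703 -0.31183082  0.084     ]
side screws [[ 0.5052  0.0627  0.05  ]
 [ 0.6081  0.0451  0.05  ]
 [ 0.5951 -0.0352  0.05  ]
 [ 0.492  -0.0191  0.05  ]] [0.55007985 0.01335536 0.05      ]
side red [array([0.59375671, 0.00493888, 0.05      ]), array([0.50688309, 0.01993401, 0.05      ])] [0.5503199  0.01243644 0.05      ]
side button [ 0.51997844 -0.08035936  0.06      ]
```

Run:
```python
from h import *
d=np.load('top0.npz')['d']
m=camera_model('top');P=m['pose'];K=m['intrinsics']
v,u=np.mgrid[:480,:640];c=np.linalg.solve(K,np.stack([u.ravel(),v.ravel(),np.ones(u.size)]))*d.ravel()
w=(P[:3,:3]@c+P[:3,3:4]).T.reshape(480,640,3); w[d==0]=np.nan
for n,(x0,y0,x1,y1) in dict(leftplat=(0,85,198,285),right=(465,0,640,280),box=(215,72,305,138),mug=(318,75,362,132),all=(0,0,640,370)).items():
    q=w[y0:y1,x0:x1].reshape(-1,3);q=q[q[:,2]>.03]
    print(n)
    for a,b in [(.03,.12),(.12,.2),(.2,.3),(.3,.6),(.6,1.2)]:
        k=q[(q[:,2]>a)&(q[:,2]<b)]
        if len(k)>20: print(a,b,len(k),np.nanpercentile(k,1,0).round(3),np.nanpercentile(k,99,0).round(3))
# button: two-ray intersect
from numpy.linalg import lstsq
def o(n,u,v):
    m=camera_model(n);P=m['pose'];return P[:3,3],P[:3,:3]@np.linalg.solve(m['intrinsics'],[u,v,1.])
a,da=o('top',309.6,260.2);b,db=o('side',230+249.5/5-.5,190+268.5/5-.5)
t=lstsq(np.stack([da,-db],1),b-a,rcond=None)[0];print('btn',a+t[0]*da,b+t[1]*db)
print(w[255:266:2,304:316:3,2].round(3))
for z in [.054,.068,.072]:print(z,ray('top',309.6,260.2,z))
```

```text
leftplat
0.03 0.12 1972 [0.454 0.172 0.037] [0.875 0.538 0.12 ]
0.12 0.2 31778 [0.455 0.173 0.129] [0.872 0.539 0.196]
0.2 0.3 3758 [0.564 0.327 0.201] [0.838 0.523 0.299]
0.3 0.6 958 [0.565 0.328 0.3  ] [0.797 0.485 0.366]
right
0.03 0.12 1161 [ 0.492 -0.806  0.036] [ 0.548 -0.528  0.119]
0.12 0.2 3882 [ 0.494 -0.769  0.123] [ 0.6   -0.525  0.193]
0.2 0.3 955 [ 0.519 -0.592  0.202] [ 0.521 -0.421  0.299]
0.3 0.6 8469 [ 0.519 -0.588  0.306] [ 0.568 -0.31   0.598]
0.6 1.2 31462 [ 0.518 -0.494  0.606] [ 0.715 -0.292  0.703]
box
0.03 0.12 4495 [ 0.827 -0.067  0.032] [0.968 0.13  0.045]
mug
0.03 0.12 1465 [ 0.844 -0.206  0.032] [ 0.934 -0.117  0.096]
all
0.03 0.12 23902 [ 0.401 -0.719  0.031] [1.121 0.496 0.117]
0.12 0.2 35745 [ 0.455 -0.756  0.127] [0.873 0.537 0.196]
0.2 0.3 5165 [ 0.519 -0.585  0.201] [0.874 0.52  0.299]
0.3 0.6 16645 [ 0.519 -0.583  0.303] [0.873 0.461 0.597]
0.6 1.2 31705 [ 0.518 -0.494  0.606] [ 0.716 -0.292  0.703]
btn [ 0.51358999 -0.09399121  0.0707233 ] [ 0.51507761 -0.09429863  0.0709966 ]
[[0.062 0.063 0.074 0.057]
 [0.065 0.072 0.074 0.073]
 [  nan 0.075 0.068 0.07 ]
 [0.072 0.072 0.068 0.07 ]
 [0.06  0.074 0.073 0.071]
 [0.065 0.067 0.074 0.071]]
0.054 [ 0.51672008 -0.09371176  0.054     ]
0.068 [ 0.51409971 -0.09394571  0.068     ]
0.072 [ 0.51335103 -0.09401255  0.072     ]
```

Run:
```python
from h import *
d=np.load('top0.npz')['d'];d2=np.load('side0.npz')['d']
for v in (10,60,100,140,155,180,210,235,245): print('top',v,[(u,pt('top',d,u,v).round(3).tolist()) for u in (474,490,520,600)])
for v in (5,100,200,300,380,420,450): print('side',v,[(u,pt('side',d2,u,v).round(3).tolist()) for u in (385,410,450,500,600)])
```

```text
top 10 [(474, [0.701, -0.298, 0.701]), (490, [0.701, -0.317, 0.701]), (520, [0.703, -0.354, 0.699]), (600, [0.704, -0.45, 0.697])]
top 60 [(474, [0.635, -0.294, 0.701]), (490, [0.635, -0.313, 0.701]), (520, [0.636, -0.348, 0.7]), (600, [0.638, -0.443, 0.697])]
top 100 [(474, [0.587, -0.293, 0.696]), (490, [0.584, -0.31, 0.702]), (520, [0.585, -0.345, 0.7]), (600, [0.587, -0.438, 0.697])]
top 140 [(474, [0.54, -0.293, 0.688]), (490, [0.535, -0.307, 0.703]), (520, [0.535, -0.341, 0.702]), (600, [0.536, -0.432, 0.7])]
top 155 [(474, [0.525, -0.293, 0.681]), (490, [0.521, -0.309, 0.691]), (520, [0.52, -0.343, 0.693]), (600, [0.52, -0.432, 0.695])]
top 180 [(474, [0.52, -0.313, 0.602]), (490, [0.52, -0.333, 0.604]), (520, [0.521, -0.372, 0.603]), (600, [0.52, -0.472, 0.608])]
top 210 [(474, [0.521, -0.351, 0.457]), (490, [0.52, -0.374, 0.459]), (520, [0.521, -0.42, 0.458]), (600, [0.519, -0.537, 0.468])]
top 235 [(474, [0.589, -0.471, -0.0]), (490, [0.52, -0.421, 0.293]), (520, [0.521, -0.475, 0.292]), (600, [0.556, -0.69, 0.146])]
top 245 [(474, [0.565, -0.47, -0.001]), (490, [0.566, -0.
[... 512 characters left out ...]
, -0.559, 0.425]), (600, [0.576, -0.596, 0.432])]
side 300 [(385, [0.65, -0.224, 0.0]), (410, [0.521, -0.467, 0.251]), (450, [0.521, -0.526, 0.3]), (500, [0.522, -0.581, 0.346]), (600, [0.62, -0.596, 0.321])]
side 380 [(385, [0.566, -0.372, 0.002]), (410, [0.599, -0.386, 0.001]), (450, [0.522, -0.546, 0.214]), (500, [0.53, -0.595, 0.263]), (600, [0.67, -0.595, 0.194])]
side 420 [(385, [0.533, -0.431, 0.002]), (410, [0.563, -0.444, 0.001]), (450, [0.521, -0.558, 0.167]), (500, [0.545, -0.595, 0.199]), (600, [0.67, -0.612, 0.151])]
side 450 [(385, [0.512, -0.468, -0.002]), (410, [0.496, -0.535, 0.101]), (450, [0.511, -0.577, 0.149]), (500, [0.555, -0.597, 0.15]), (600, [0.644, -0.637, 0.149])]
```

arm_command([
  {"translation": [0, 0, 0], "dr": [0, 0, -0.93], "jaw": 0},
  {"translation": [0, 0, 0], "dr": [0, 0, -0.93], "jaw": 0},
  {"translation": [0, 0, 0], "dr": [0, 0, -0.93], "jaw": 0},
  {"translation": [0, 0, 0], "dr": [0, 0, -0.93], "jaw": 0},
  {"translation": [-0.3, -0.9, 0], "dr": [0, 0, 0], "jaw": 0},
  {"translation": [-0.3, -0.9, 0], "dr": [0, 0, 0], "jaw": 0},
  {"translation": [-0.3, -0.9, 0], "dr": [0, 0, 0], "jaw": 0},
  {"translation": [-0.3, -0.9, 0], "dr": [0, 0, 0], "jaw": 0},
  {"translation": [-0.3, -0.9, 0], "dr": [0, 0, 0], "jaw": 0},
  {"translation": [-0.3, -0.9, 0], "dr": [0, 0, 0], "jaw": 0},
  {"translation": [-0.3, -0.9, 0], "dr": [0, 0, 0], "jaw": 0},
  {"translation": [-0.3, -0.9, 0], "dr": [0, 0, 0], "jaw": 0},
])

```text
time_s: 1.15
position: [0.3077, 0.389, 0.2053]
tcp_rot: [[-1.0, 0.026, -0.0], [0.026, 1.0, -0.0], [0.0, -0.0, -1.0]]
force: [0.3, 0.2, 0.5]
opening: 0.998
```

arm_command([
  {"translation": [-0.3, -0.9, 0], "dr": [0, 0, 0], "jaw": 0},
  {"translation": [-0.3, -0.9, 0], "dr": [0, 0, 0], "jaw": 0},
  {"translation": [-0.3, -0.9, 0], "dr": [0, 0, 0], "jaw": 0},
  {"translation": [-0.3, -0.9, 0], "dr": [0, 0, 0], "jaw": 0},
  {"translation": [-0.3, -0.9, 0], "dr": [0, 0, 0], "jaw": 0},
  {"translation": [-0.3, -0.9, 0], "dr": [0, 0, 0], "jaw": 0},
  {"translation": [-0.3, -0.9, 0], "dr": [0, 0, 0], "jaw": 0},
  {"translation": [-0.3, -0.9, 0], "dr": [0, 0, 0], "jaw": 0},
  {"translation": [-0.3, -0.9, 0], "dr": [0, 0, 0], "jaw": 0},
  {"translation": [-0.3, -0.9, 0], "dr": [0, 0, 0], "jaw": 0},
  {"translation": [-0.3, -0.9, 0], "dr": [0, 0, 0], "jaw": 0},
  {"translation": [-0.3, -0.9, 0], "dr": [0, 0, 0], "jaw": 0},
])

```text
time_s: 2.15
position: [0.3906, 0.1168, 0.2054]
tcp_rot: [[-1.0, 0.026, -0.0], [0.026, 1.0, 0.0], [0.0, 0.0, -1.0]]
force: [0.4, 0.2, 0.2]
opening: 1.002
```

arm_command([
  {"translation": [-0.31, -0.9, 0.15], "dr": [0, 0, 0], "jaw": 0},
  {"translation": [-0.31, -0.9, 0.15], "dr": [0, 0, 0], "jaw": 0},
  {"translation": [-0.31, -0.9, 0.15], "dr": [0, 0, 0], "jaw": 0},
  {"translation": [-0.31, -0.9, 0.15], "dr": [0, 0, 0], "jaw": 0},
  {"translation": [-0.31, -0.9, 0.15], "dr": [0, 0, 0], "jaw": 0},
  {"translation": [-0.31, -0.9, 0.15], "dr": [0, 0, 0], "jaw": 0},
  {"translation": [-0.31, -0.9, 0.15], "dr": [0, 0, 0], "jaw": 0},
  {"translation": [-0.31, -0.9, 0.15], "dr": [0, 0, 0], "jaw": 0},
  {"translation": [-0.31, -0.9, 0.15], "dr": [0, 0, 0], "jaw": 0},
  {"translation": [-0.31, -0.9, 0.15], "dr": [0, 0, 0], "jaw": 0},
  {"translation": [-0.31, -0.9, 0.15], "dr": [0, 0, 0], "jaw": 0},
  {"translation": [-0.31, -0.9, 0.15], "dr": [0, 0, 0], "jaw": 0},
])

```text
time_s: 3.15
position: [0.4765, -0.1555, 0.1601]
tcp_rot: [[-1.0, 0.027, -0.0], [0.027, 1.0, 0.0], [0.0, 0.0, -1.0]]
force: [0.2, 0.0, -0.1]
opening: 0.998
```

Run:
```python
from h import *
import pickle
s=read_state(); print(s['time_s'],s['position'],s['joint_positions'].round(1),s['force'])
im,d=capture('wrist'); save('w1',im); np.savez('w1.npz',im=im,d=d,p=s['position'],R=s['tcp_rot'])
im,d=capture('side'); save('s1',im)
```

```text
3.15 [ 0.47647195 -0.15549574  0.16007217] [ -30.9   24.5  102.4    0.    53.1 -119.4] [ 0.23306399  0.0479917  -0.06380146]
```

View pics/w1.png

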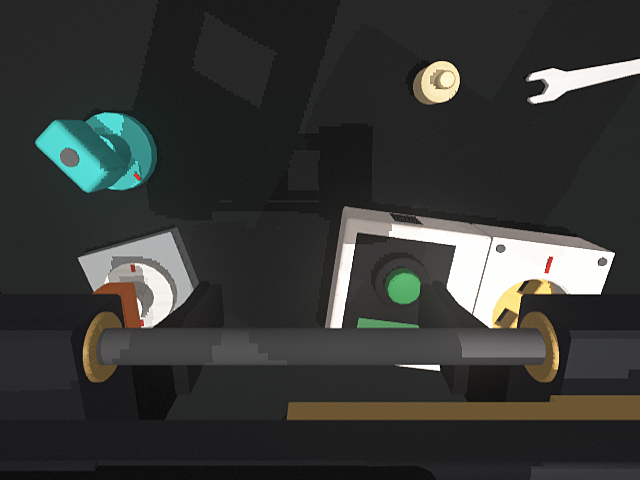

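View pics/s1.png

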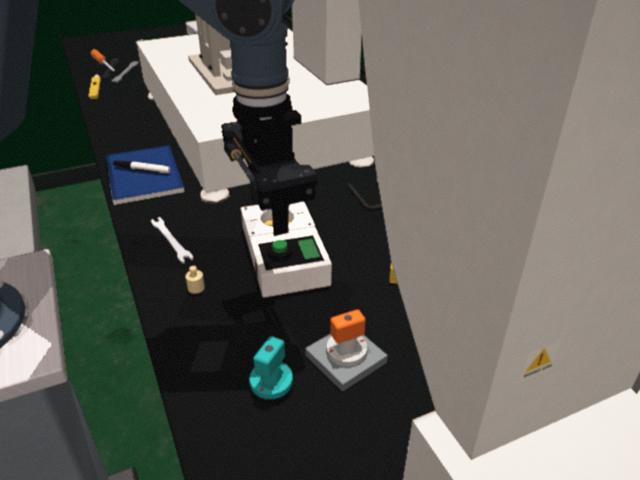

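Run:
```python
from h import *
for z in (.16,.2,.25,.3,.35,.4,.45,.5): print(z,proj('side',[.4765,-.1555,z]).round(0),proj('side',[.533,-.311,z-.07]).round(0))
f=np.load('w1.npz');im,p,R=f['im'],f['p'],f['R'];m=camera_model('wrist');M=m['mount'];K=m['intrinsics']
def rw(u,v,z):
    o=p+R@M[:3,3];d=R@M[:3,:3]@np.linalg.solve(K,[u,v,1.]);return o+d*(z-o[2])/d[2]
print('cam',p+R@M[:3,3])
print('button',rw(404,286,.071)); 
print('flange mark',rw(132,268,.028),'stand corners',rw(78,259,.016),rw(179,229,.016),rw(200,286,.016))
print('red',rw(549,265,.05),'screws',rw(500,249,.05),rw(603,262,.05))
```

```text
0.16 [268. 224.] [347. 314.]
0.2 [266. 201.] [348. 293.]
0.25 [264. 171.] [349. 264.]
0.3 [262. 138.] [350. 232.]
0.35 [260. 103.] [352. 198.]
0.4 [257.  65.] [353. 161.]
0.45 [255.  23.] [355. 121.]
0.5 [252. -22.] [357.  76.]
cam [ 0.40111681 -0.15439221  0.33957669]
button [ 0.5139671  -0.09679237  0.071     ]
flange mark [ 0.51034487 -0.31398568  0.028     ] stand corners [ 0.50524522 -0.36514979  0.016     ] [ 0.48093484 -0.27529763  0.016     ] [ 0.53266963 -0.26327832  0.016     ]
red [0.5081389  0.01871004 0.05      ] screws [ 0.49427478 -0.02027177  0.05      ] [0.50671615 0.05982697 0.05      ]
```

Run:
```python
from h import *
im,d=capture('top'); save('t1',im); np.savez('t1.npz',im=im,d=d)
for v,us in [(210,(240,260,280,300,320,340)),(230,(260,280,300,320,340,350)),(250,(280,300,320,340,360)),(280,(240,280,300,340,360)),(320,(240,280,300,340,360)),(360,(200,240,280,320,360))]:
    print(v,[(u,pt('top',d,u,v).round(3).tolist()) for u in us])
```

```text
210 [(240, [0.644, 0.07, 0.0]), (260, [0.645, 0.024, 0.001]), (280, [0.644, -0.023, 0.003]), (300, [0.646, -0.069, -0.003]), (320, [0.497, -0.115, 0.537]), (340, [0.503, -0.144, 0.517])]
230 [(260, [0.585, 0.017, 0.051]), (280, [0.584, -0.028, 0.056]), (300, [0.461, -0.089, 0.569]), (320, [0.475, -0.116, 0.512]), (340, [0.473, -0.144, 0.52]), (350, [0.474, -0.158, 0.516])]
250 [(280, [0.428, -0.065, 0.595]), (300, [0.443, -0.088, 0.526]), (320, [0.54, -0.116, 0.053]), (340, [0.448, -0.144, 0.502]), (360, [0.445, -0.172, 0.516])]
280 [(240, [0.481, 0.065, -0.004]), (280, [0.381, -0.07, 0.657]), (300, [0.385, -0.092, 0.631]), (340, [0.392, -0.141, 0.588]), (360, [0.393, -0.167, 0.58])]
320 [(240, [0.325, -0.042, 0.777]), (280, [0.328, -0.076, 0.738]), (300, [0.33, -0.095, 0.714]), (340, [0.391, -0.162, 0.005]), (360, [0.393, -0.207, -0.006])]
360 [(200, [0.287, -0.022, 0.856]), (240, [0.287, -0.052, 0.847]), (280, [0.288, -0.083, 0.823]), (320, [0.304, -0.118, 0.005]), (360, [0.305, -0.206, 0.001])]
```

View pics/t1.png

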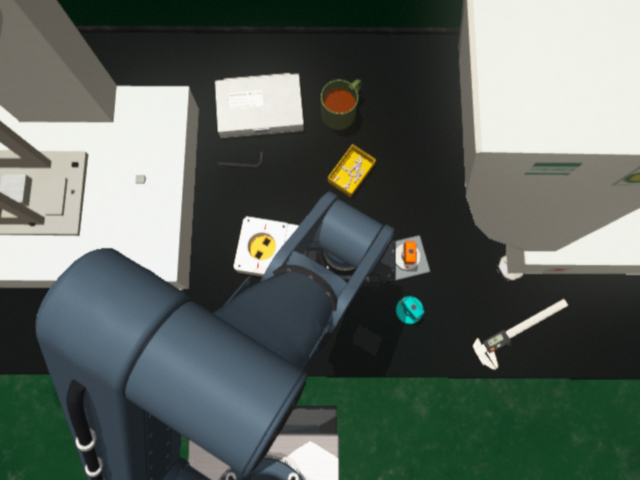

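```bash
cat > clr.py <<'E'
from h import *
from scipy.spatial import cKDTree
def cloud(n,d):
    m=camera_model(n);P=m['pose'];K=m['intrinsics'];v,u=np.nonzero(d>0)
    c=np.linalg.solve(K,np.stack([u,v,np.ones(u.size)]))*d[v,u];return (P[:3,:3]@c+P[:3,3:4]).T
def col():
    q=np.vstack([cloud('top',np.load('top0.npz')['d']),cloud('side',np.load('side0.npz')['d'])])
    return q[(q[:,1]<-.28)&(q[:,2]>.1)&(q[:,0]>.45)]
E
python3 - <<'E'
from clr import *
_,d2=capture('side');np.save('s1d.npy',d2)
C=col()
for z in np.arange(.15,.72,.05):
    k=C[abs(C[:,2]-z)<.02]
    if len(k)>5: print(round(z,2),'ymax',np.percentile(k[:,1],99).round(3),'xmin',np.percentile(k[:,0],1).round(3), len(k))
t=np.array([.4765,-.1555,.160])
A=np.vstack([cloud('top',np.load('t1.npz')['d']),cloud('side',d2)])
A=A[(A[:,2]>.2)&(A[:,1]>-.27)&(A[:,0]>.2)&(np.hypot(*(A[:,:2]-t[:2]).T)<.3)&(A[:,1]<.1)]
A=A[~((A[:,0]>.55)&(A[:,1]<-.25))]
u=np.array([np.cos(np.radians(-30.9)),np.sin(np.radians(-30.9))]);n=np.array([-u[1],u[0]])
B=A-t
for z in np.arange(.05,.5,.05):
    k=B[abs(B[:,2]-z)<.025]
    if len(k)>5: print('dz',round(z,2),'along',np.percentile(k[:,:2]@u,[1,99]).round(3),'lat',np.percentile(k[:,:2]@n,[1,99]).round(3),len(k))
T=cKDTree(C)
for tgt in [(.49,-.25,.12),(.533,-.25,.115),(.533,-.311,.115),(.533,-.311,.064),(.533,-.311,.085),(.45,-.311,.1)]:
    dz=np.radians(np.degrees(np.arctan2(tgt[1],tgt[0])-np.arcsin(.111/np.hypot(*tgt[:2])))+30.9)
    R=np.array([[np.cos(dz),-np.sin(dz),0],[np.sin(dz),np.cos(dz),0],[0,0,1]])
    Q=B@R.T+tgt
    dist,i=T.query(Q); j=dist.argmin(); print(tgt,'min',np.sort(dist)[[0,20,100]].round(3),Q[j].round(3),C[i[j]].round(3),'dj',np.degrees(dz).round(1))
E
```

```text
0.15 ymax -0.533 xmin 0.495 17754
0.2 ymax -0.487 xmin 0.52 5893
0.25 ymax -0.443 xmin 0.52 7408
0.3 ymax -0.415 xmin 0.52 9096
0.35 ymax -0.391 xmin 0.52 10780
0.4 ymax -0.372 xmin 0.52 12689
0.45 ymax -0.355 xmin 0.52 14959
0.5 ymax -0.34 xmin 0.52 17446
0.55 ymax -0.316 xmin 0.52 12178
0.6 ymax -0.305 xmin 0.517 2058
0.65 ymax -0.296 xmin 0.517 2376
0.7 ymax -0.292 xmin 0.52 26933
dz 0.05 along [-0.036  0.037] lat [-0.058  0.044] 320
dz 0.1 along [-0.072  0.074] lat [-0.1    0.059] 2379
dz 0.15 along [-0.067  0.072] lat [-0.098  0.063] 3561
dz 0.2 along [-0.037  0.051] lat [-0.061  0.019] 2918
dz 0.25 along [-0.034  0.034] lat [-0.038  0.015] 2440
dz 0.3 along [-0.058  0.04 ] lat [-0.065  0.04 ] 3123
dz 0.35 along [-0.063  0.037] lat [-0.064  0.053] 4271
dz 0.4 along [-0.139 -0.005] lat [-0.056  0.055] 1342
dz 0.45 along [-0.131 -0.076] lat [-0.055  0.054] 2632
(0.49, -0.25, 0.12) min [0.043 0.045 0.048] [ 0.489 -0.316  0.45 ] [ 0.52  -0.342  0.465] dj -7.8
(0.533, -0.25, 0.115) min [0.027 0.03  0.032] [ 0.523 -0.321  0.446] [ 0.521 -0.347  0.451] dj -5.1
(0.533, -0.311, 0.115) min [0.    0.001 0.001] [ 0.522 -0.378  0.435] [ 0.522 -0.378  0.435] dj -9.7
(0.533, -0.311, 0.064) min [0.    0.001 0.002] [ 0.52  -0.378  0.38 ] [ 0.52  -0.378  0.38 ] dj -9.7
(0.533, -0.311, 0.085) min [0.    0.001 0.001] [ 0.521 -0.377  0.388] [ 0.521 -0.377  0.388] dj -9.7
(0.45, -0.311, 0.1) min [0.042 0.044 0.048] [ 0.506 -0.311  0.436] [ 0.521 -0.348  0.447] dj -15.5
```

```bash
cat >> clr.py <<'E'
def rot(axis,deg): return cv2.Rodrigues(np.radians(deg)*np.asarray(axis,float))[0]
C=col();T=cKDTree(C)
def chk(tgt,tilt,zrel=.26):
    t=np.array([.4765,-.1555,.160])
    A=np.vstack([cloud('top',np.load('t1.npz')['d']),cloud('side',np.load('s1d.npy'))])
    A=A[(A[:,2]>.2)&(A[:,1]>-.27)&(A[:,0]>.2)&(np.hypot(*(A[:,:2]-t[:2]).T)<.3)&(A[:,1]<.1)]
    A=A[~((A[:,0]>.55)&(A[:,1]<-.25))]
    B=A-t; up=B[B[:,2]>zrel]; lo=B[B[:,2]<=zrel]
    th=np.radians(tilt); w=np.array(tgt)+.305*np.array([-np.sin(th),0,np.cos(th)])
    dj=np.degrees(np.arctan2(w[1],w[0])-np.arcsin(.111/np.hypot(*w[:2])))+30.9
    Q=np.vstack([(up-[0,0,.305])@rot([0,0,1],dj).T+w, lo@rot([0,1,0],-tilt).T+np.array(tgt)])
    dist,i=T.query(Q);j=dist.argmin();print(tgt,tilt,'min',np.sort(dist)[[0,20]].round(3),Q[j].round(3),C[i[j]].round(3))
E
python3 - <<'E'
from clr import *
for tilt in (12,15,18,20):
  for t in [(.48,-.2,.15),(.52,-.25,.125),(.52,-.311,.125),(.536,-.311,.0645),(.536,-.311,.085)]: chk(t,tilt)
E
```

```text
(0.48, -0.2, 0.15) 12 min [0.115 0.117] [ 0.483 -0.298  0.283] [ 0.52  -0.395  0.33 ]
(0.52, -0.25, 0.125) 12 min [0.073 0.075] [ 0.458 -0.309  0.446] [ 0.52  -0.342  0.465]
(0.52, -0.311, 0.125) 12 min [0.02  0.022] [ 0.523 -0.409  0.258] [ 0.521 -0.427  0.267]
(0.536, -0.311, 0.0645) 12 min [0.037 0.039] [ 0.494 -0.341  0.389] [ 0.521 -0.366  0.397]
(0.536, -0.311, 0.085) 12 min [0.033 0.035] [ 0.494 -0.341  0.409] [ 0.521 -0.359  0.416]
(0.48, -0.2, 0.15) 15 min [0.117 0.12 ] [ 0.476 -0.298  0.283] [ 0.52  -0.395  0.33 ]
(0.52, -0.25, 0.125) 15 min [0.075 0.077] [ 0.516 -0.348  0.258] [ 0.521 -0.415  0.291]
(0.52, -0.311, 0.125) 15 min [0.021 0.023] [ 0.516 -0.409  0.258] [ 0.521 -0.427  0.267]
(0.536, -0.311, 0.0645) 15 min [0.049 0.051] [ 0.485 -0.333  0.388] [ 0.521 -0.366  0.397]
(0.536, -0.311, 0.085) 15 min [0.044 0.046] [ 0.492 -0.327  0.408] [ 0.521 -0.359  0.416]
(0.48, -0.2, 0.15) 18 min [0.12  0.123] [ 0.469 -0.298  0.282] [ 0.52  -0.395  0.33 ]
(0.52, -0.25, 0.125) 18 min [0.076 0.078] [ 0.509 -0.348  0.257] [ 0.521 -0.415  0.291]
(0.52, -0.311, 0.125) 18 min [0.024 0.026] [ 0.509 -0.409  0.257] [ 0.521 -0.427  0.267]
(0.536, -0.311, 0.0645) 18 min [0.06  0.061] [ 0.497 -0.311  0.386] [ 0.521 -0.361  0.408]
(0.536, -0.311, 0.085) 18 min [0.046 0.049] [ 0.525 -0.408  0.218] [ 0.52  -0.44   0.251]
(0.48, -0.2, 0.15) 20 min [0.122 0.125] [ 0.464 -0.298  0.282] [ 0.52  -0.395  0.33 ]
(0.52, -0.25, 0.125) 20 min [0.077 0.079] [ 0.504 -0.348  0.257] [ 0.521 -0.415  0.291]
(0.52, -0.311, 0.125) 20 min [0.026 0.029] [ 0.506 -0.407  0.257] [ 0.521 -0.427  0.267]
(0.536, -0.311, 0.0645) 20 min [0.062 0.064] [ 0.52  -0.408  0.197] [ 0.52  -0.448  0.245]
(0.536, -0.311, 0.085) 20 min [0.047 0.049] [ 0.52  -0.408  0.218] [ 0.52  -0.44   0.251]
```

arm_command([
  {"translation": [0, 0, 0], "dr": [0, -0.83, 0], "jaw": 0},
  {"translation": [0, 0, 0], "dr": [0, -0.83, 0], "jaw": 0},
  {"translation": [0, 0, 0], "dr": [0, -0.84, 0], "jaw": 0},
  {"translation": [0, 0, 0], "dr": [0, 0, 0], "jaw": 0},
  {"translation": [0, 0, 0], "dr": [0, 0, 0], "jaw": 0},
])

```text
time_s: 3.77
position: [0.4749, -0.153, 0.1604]
tcp_rot: [[-0.966, 0.027, 0.256], [0.026, 1.0, -0.005], [-0.256, 0.002, -0.967]]
force: [0.9, -0.6, 0.5]
opening: 0.997
```

```bash
cat >> h.py <<'E'
def plan(tgt,n):
    s=read_state(); D=np.asarray(tgt)-s['position']; u=s['tcp_rot'].T@D/.025
    print('pos',s['position'].round(4),'D',D.round(4),'units total',u.round(3),'per row',(u/n).round(3)); 
    return s
def yaw(): R=read_state()['tcp_rot']; return np.degrees(np.arctan2(R[1,1],R[0,1]))
E
python3 - <<'E'
from h import *
s=plan([.525,-.311,.108],12); print(s['tcp_rot'].round(3),s['force'].round(1),yaw())
E
```

```text
pos [ 0.4749 -0.153   0.1604] D [ 0.0501 -0.158  -0.0524] units total [-1.568 -6.269  2.572] per row [-0.131 -0.522  0.214]
[[-0.966  0.027  0.256]
 [ 0.026  1.    -0.005]
 [-0.256  0.002 -0.967]] [ 0.9 -0.6  0.5] 88.4636978264295
```

arm_command([
  {"translation": [-0.13, -0.52, 0.15], "dr": [0, 0, 0], "jaw": 0},
  {"translation": [-0.13, -0.52, 0.15], "dr": [0, 0, 0], "jaw": 0},
  {"translation": [-0.13, -0.52, 0.15], "dr": [0, 0, 0], "jaw": 0},
  {"translation": [-0.13, -0.52, 0.15], "dr": [0, 0, 0], "jaw": 0},
  {"translation": [-0.13, -0.52, 0.2], "dr": [0, 0, 0], "jaw": 0},
  {"translation": [-0.13, -0.52, 0.2], "dr": [0, 0, 0], "jaw": 0},
  {"translation": [-0.13, -0.52, 0.2], "dr": [0, 0, 0], "jaw": 0},
  {"translation": [-0.13, -0.52, 0.2], "dr": [0, 0, 0], "jaw": 0},
  {"translation": [-0.13, -0.52, 0.25], "dr": [0, 0, 0], "jaw": 0},
  {"translation": [-0.13, -0.52, 0.25], "dr": [0, 0, 0], "jaw": 0},
  {"translation": [-0.13, -0.52, 0.25], "dr": [0, 0, 0], "jaw": 0},
  {"translation": [-0.13, -0.52, 0.25], "dr": [0, 0, 0], "jaw": 0},
])

```text
time_s: 4.77
position: [0.5259, -0.313, 0.1119]
tcp_rot: [[-0.966, 0.026, 0.259], [0.025, 1.0, -0.007], [-0.259, 0.0, -0.966]]
force: [-0.1, 0.5, 0.1]
opening: 1.002
```

```bash
cat >> h.py <<'E'
def wray(s,u,v,z):
    m=camera_model('wrist');M=m['mount'];p,R=s['position'],s['tcp_rot']
    o=p+R@M[:3,3];d=R@M[:3,:3]@np.linalg.solve(m['intrinsics'],[u,v,1.]);return o+d*(z-o[2])/d[2]
E
python3 - <<'E'
from h import *
s=plan([.536,-.311,.0645],5); print(s['force'].round(1))
im,d=capture('wrist'); save('w2',im)
im,d=capture('side'); save('s2',im)
im,d=capture('top'); save('t2',im)
s=plan([.536,-.311,.0645],5)
E
```

```text
pos [ 0.5259 -0.313   0.1119] D [ 0.0101  0.002  -0.0474] units total [0.102 0.09  1.937] per row [0.02  0.018 0.387]
[-0.1  0.5  0.1]
pos [ 0.5257 -0.3127  0.1119] D [ 0.0103  0.0017 -0.0474] units total [0.094 0.079 1.94 ] per row [0.019 0.016 0.388]
```

View pics/w2.png

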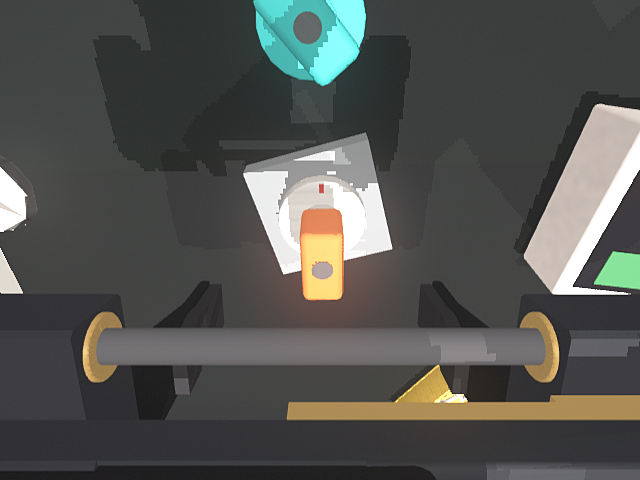

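View pics/s2.png

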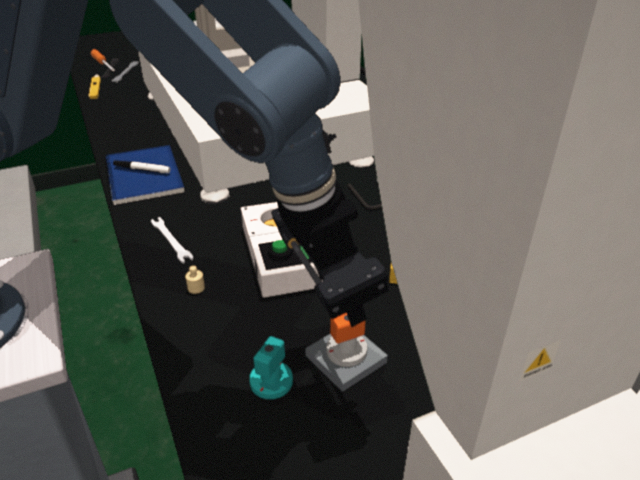

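View pics/t2.png

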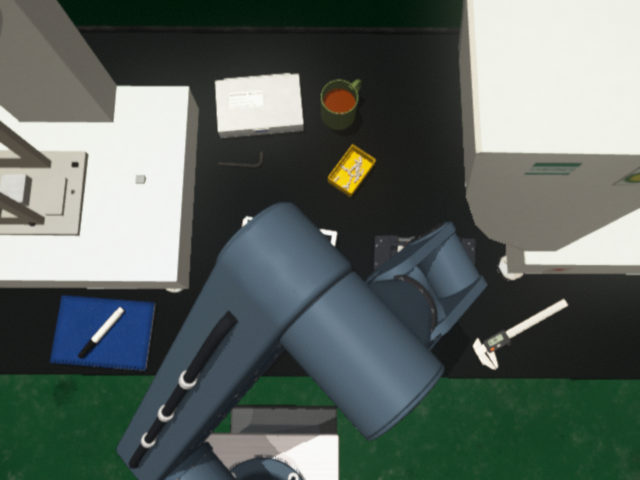

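Run:
```python
from h import *
s=read_state()
print(wray(s,322,270,.084), 'bar left/right edges',wray(s,303,255,.084),wray(s,343,255,.084),wray(s,302,297,.084),wray(s,342,297,.084), 'mark',wray(s,321,188,.028))
```

```text
[ 0.53492283 -0.31293033  0.084     ] bar left/right edges [ 0.52468934 -0.32303497  0.084     ] [ 0.52524215 -0.30126441  0.084     ] [ 0.55382229 -0.32502776  0.084     ] [ 0.55441142 -0.30174515  0.084     ] mark [ 0.50986557 -0.31282511  0.028     ]
```

arm_command([
  {"translation": [0.01, 0.01, 0.3], "dr": [0, 0, 0], "jaw": 0},
  {"translation": [0.01, 0.01, 0.4], "dr": [0, 0, 0], "jaw": 0},
  {"translation": [0.01, 0.01, 0.4], "dr": [0, 0, 0], "jaw": 0},
  {"translation": [0.01, 0, 0.4], "dr": [0, 0, 0], "jaw": 0},
  {"translation": [0.01, 0, 0.4], "dr": [0, 0, 0], "jaw": 0},
  {"translation": [0, 0, 0], "dr": [0, 0, 0], "jaw": 0},
  {"translation": [0, 0, 0], "dr": [0, 0, 0], "jaw": 0},
])

```text
time_s: 5.5
position: [0.5363, -0.3105, 0.0652]
tcp_rot: [[-0.966, 0.026, 0.257], [0.025, 1.0, -0.005], [-0.257, 0.002, -0.966]]
force: [0.2, -0.1, 0.4]
opening: 0.997
```

arm_command([
  {"translation": [0, 0, 0], "dr": [0, 0, 0], "jaw": 1},
  {"translation": [0, 0, 0], "dr": [0, 0, 0], "jaw": 1},
  {"translation": [0, 0, 0], "dr": [0, 0, 0], "jaw": 1},
  {"translation": [0, 0, 0], "dr": [0, 0, 0], "jaw": 1},
  {"translation": [0, 0, 0], "dr": [0, 0, 0], "jaw": 1},
  {"translation": [0, 0, 0], "dr": [0, 0, 0], "jaw": 1},
  {"translation": [0, 0, 0], "dr": [0, 0, 0], "jaw": 1},
  {"translation": [0, 0, 0], "dr": [0, 0, 0], "jaw": 1},
  {"translation": [0, 0, 0], "dr": [0, 0, 0], "jaw": 1},
  {"translation": [0, 0, 0], "dr": [0, 0, 0], "jaw": 1},
])

```text
time_s: 6.33
position: [0.5366, -0.3113, 0.0664]
tcp_rot: [[-0.966, 0.026, 0.259], [0.025, 1.0, -0.007], [-0.259, 0.0, -0.966]]
force: [-0.1, -0.3, 0.2]
opening: 0.323
```

arm_command([
  {"translation": [0, 0, 0], "dr": [0, 0, 0], "jaw": 1},
  {"translation": [0, 0, 0], "dr": [0, 0, 0], "jaw": 1},
  {"translation": [0, 0, 0], "dr": [0, 0, 0], "jaw": 1},
  {"translation": [0, 0, 0], "dr": [0, 0, 0], "jaw": 1},
])

```text
time_s: 6.67
position: [0.5367, -0.3115, 0.0665]
tcp_rot: [[-0.966, 0.026, 0.259], [0.025, 1.0, -0.007], [-0.259, -0.0, -0.966]]
force: [-0.6, -1.0, 0.3]
opening: 0.255
```

Run:
```python
from h import *
s=read_state();R=s['tcp_rot']
print(s['position'],s['opening'],s['force'],yaw())
u=lambda v:(R.T@np.array(v)/.025).round(3)
print('up 20mm',u([0,0,.02]),'+y 20mm',u([0,.02,0]),'x',u([.02,0,0]))
```

```text
[ 0.53672366 -0.31152828  0.066456  ] 0.25501209580800666 [-0.61872845 -1.04029741  0.3416516 ] 88.49140071780066
up 20mm [-0.207 -0.    -0.773] +y 20mm [ 0.02   0.8   -0.006] x [-0.772  0.021  0.207]
```

arm_command([
  {"translation": [0, 0, 0], "dr": [0, 0, 0], "jaw": 1},
  {"translation": [0, 0, 0], "dr": [0, 0, 0], "jaw": 1},
  {"translation": [-0.04, 0, -0.155], "dr": [0, 0, 0], "jaw": 1},
  {"translation": [-0.04, 0, -0.155], "dr": [0, 0, 0], "jaw": 1},
  {"translation": [-0.04, 0, -0.155], "dr": [0, 0, 0], "jaw": 1},
  {"translation": [-0.04, 0, -0.155], "dr": [0, 0, 0], "jaw": 1},
  {"translation": [-0.04, 0, -0.155], "dr": [0, 0, 0], "jaw": 1},
  {"translation": [-0.04, 0, -0.155], "dr": [0, 0, 0], "jaw": 1},
  {"translation": [0, 0, 0], "dr": [0, 0, 0], "jaw": 1},
])

```text
time_s: 7.42
position: [0.5369, -0.3117, 0.0915]
tcp_rot: [[-0.965, 0.026, 0.26], [0.025, 1.0, -0.008], [-0.26, -0.001, -0.966]]
force: [0.4, -0.4, -1.9]
opening: 0.258
```

Run:
```python
from h import *
s=read_state();print(s['position'],s['opening'],s['force'],s['moment'],yaw())
im,d=capture('wrist'); save('w3',im)
im,d=capture('side'); save('s3',crop(im,240,230,420,400,4))
```

```text
[ 0.53686082 -0.31165109  0.0915099 ] 0.25766075678439354 [ 0.39445674 -0.36041109 -1.91877069] [0.02640848 0.21877794 0.01592317] 88.50352444856455
```

View pics/w3.png

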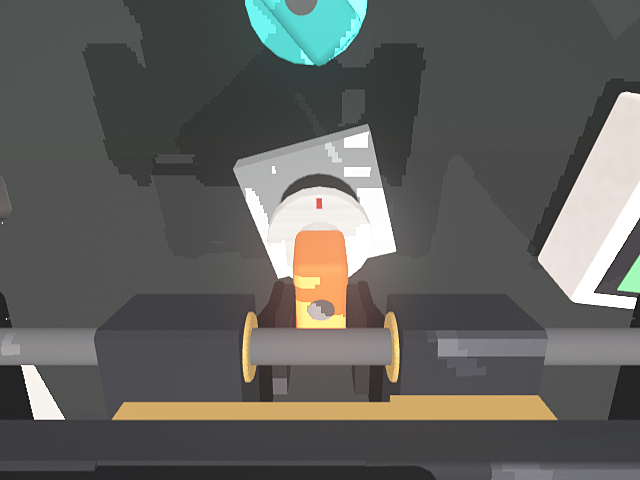

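View pics/s3.png

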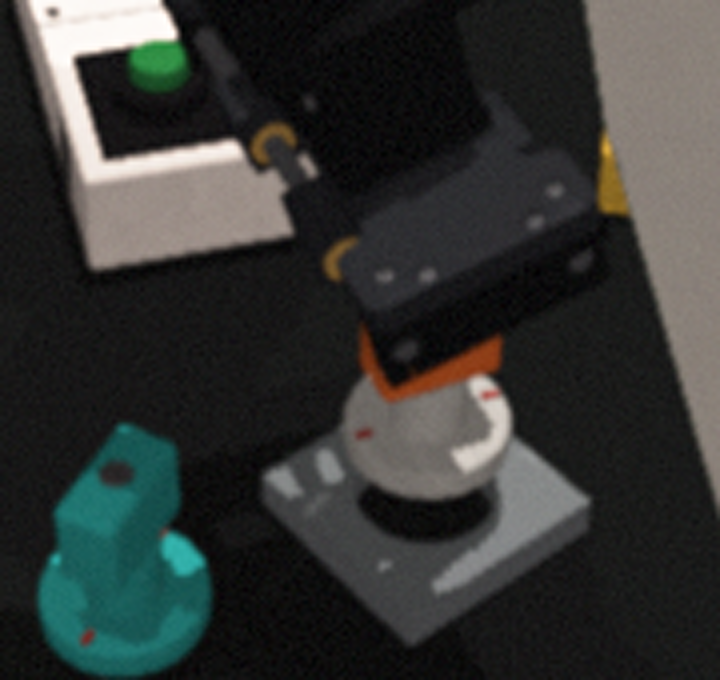

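Run:
```python
from h import *
s=read_state();print(wray(s,319,203,.053),'dot',wray(s,320,309,.109))
for p in [(363,433),(490,393)]: print(ray('side',240+p[0]/4,230+p[1]/4,.053))
```

```text
[ 0.50918639 -0.31233771  0.053     ] dot [ 0.53414218 -0.31230122  0.109     ]
[ 0.50843864 -0.31144929  0.053     ]
[ 0.55865511 -0.31239883  0.053     ]
```

Run:
```python
from h import *
s=plan([.5417,-.1757,.155],6);plan([.5526,.0122,.155],1);R=s['tcp_rot']
print('second',(R.T@np.array([.0109,.1879,0])/.025/8).round(3),'rotz',R.T@[0,0,1])
```

```text
pos [ 0.5365 -0.3114  0.0907] D [0.0052 0.1357 0.0643] units total [-0.73   5.429 -2.468] per row [-0.122  0.905 -0.411]
pos [ 0.5365 -0.3114  0.0907] D [0.0161 0.3236 0.0643] units total [-0.962 12.954 -2.409] per row [-0.962 12.954 -2.409]
second [-0.029  0.941  0.007] rotz [-2.59203830e-01 -4.04600528e-04 -9.65822557e-01]
```

arm_command([
  {"translation": [-0.12, 0.9, -0.41], "dr": [0, 0, 0], "jaw": 1},
  {"translation": [-0.12, 0.9, -0.41], "dr": [0, 0, 0], "jaw": 1},
  {"translation": [-0.12, 0.9, -0.41], "dr": [0, 0, 0], "jaw": 1},
  {"translation": [-0.12, 0.9, -0.41], "dr": [0, 0, 0], "jaw": 1},
  {"translation": [-0.12, 0.9, -0.41], "dr": [0, 0, 0], "jaw": 1},
  {"translation": [-0.12, 0.9, -0.41], "dr": [0, 0, 0], "jaw": 1},
])

```text
time_s: 8.02
position: [0.541, -0.1751, 0.1546]
tcp_rot: [[-0.966, 0.027, 0.258], [0.026, 1.0, -0.006], [-0.258, 0.001, -0.966]]
force: [0.3, -0.4, -2.3]
opening: 0.255
```

arm_command([
  {"translation": [-0.03, 0.94, 0.01], "dr": [0, 0, 0], "jaw": 1},
  {"translation": [-0.03, 0.94, 0.01], "dr": [0, 0, 0], "jaw": 1},
  {"translation": [-0.03, 0.94, 0.01], "dr": [0, 0, 0], "jaw": 1},
  {"translation": [-0.03, 0.94, 0.01], "dr": [0, 0, 0], "jaw": 1},
  {"translation": [-0.03, 0.94, 0.01], "dr": [0, 0, 0], "jaw": 1},
  {"translation": [-0.03, 0.94, 0.01], "dr": [0, 0, 0], "jaw": 1},
  {"translation": [-0.03, 0.94, 0.01], "dr": [0, 0, 0], "jaw": 1},
  {"translation": [-0.03, 0.94, 0.01], "dr": [0, 0, 0], "jaw": 1},
  {"translation": [0, 0, 0], "dr": [0, 0, 0], "jaw": 1},
])

```text
time_s: 8.77
position: [0.5514, 0.0152, 0.1537]
tcp_rot: [[-0.966, 0.023, 0.257], [0.022, 1.0, -0.004], [-0.257, 0.002, -0.966]]
force: [-0.7, -0.4, -2.4]
opening: 0.253
```

arm_command([
  {"translation": [0, 0, 0], "dr": [0.23, 0, 0.85], "jaw": 1},
  {"translation": [0, 0, 0], "dr": [0.23, 0, 0.85], "jaw": 1},
  {"translation": [0, 0, 0], "dr": [0.23, 0, 0.85], "jaw": 1},
  {"translation": [0, 0, 0], "dr": [0.23, 0, 0.85], "jaw": 1},
  {"translation": [0, 0, 0], "dr": [0.23, 0, 0.85], "jaw": 1},
  {"translation": [0, 0, 0], "dr": [0, 0, 0], "jaw": 1},
  {"translation": [0, 0, 0], "dr": [0, 0, 0], "jaw": 1},
])

```text
time_s: 9.35
position: [0.5526, 0.0115, 0.1539]
tcp_rot: [[-0.855, 0.466, 0.228], [0.45, 0.885, -0.122], [-0.259, -0.001, -0.966]]
force: [-0.0, -0.0, -2.5]
opening: 0.252
```

Run:
```python
from h import *
s=plan([.5526,.0122,.155],1);print(s['force'],s['tcp_rot'].round(3),yaw())
im,d=capture('wrist'); save('w4',im)
im,d=capture('side'); save('s4',crop(im,210,120,350,270,4))
im,d=capture('top'); save('t4',im)
```

```text
pos [0.5526 0.0115 0.1539] D [-0.      0.0007  0.0011] units total [ 0.002  0.026 -0.047] per row [ 0.002  0.026 -0.047]
[-0.03521464 -0.04504035 -2.52174937] [[-0.855  0.466  0.228]
 [ 0.45   0.885 -0.122]
 [-0.259 -0.001 -0.966]] 62.24396771907032
```

View pics/w4.png

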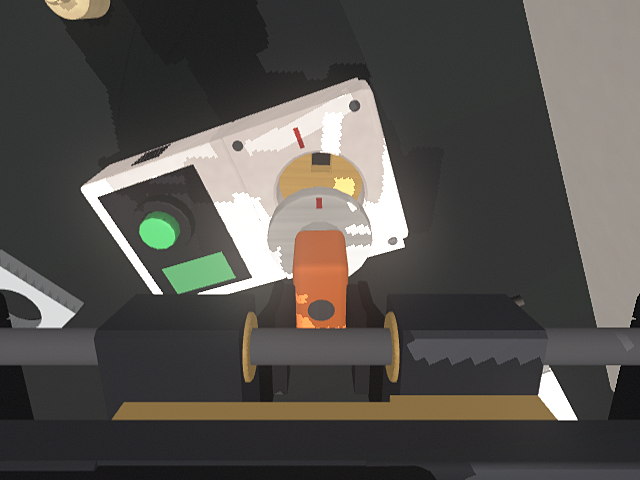

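View pics/s4.png

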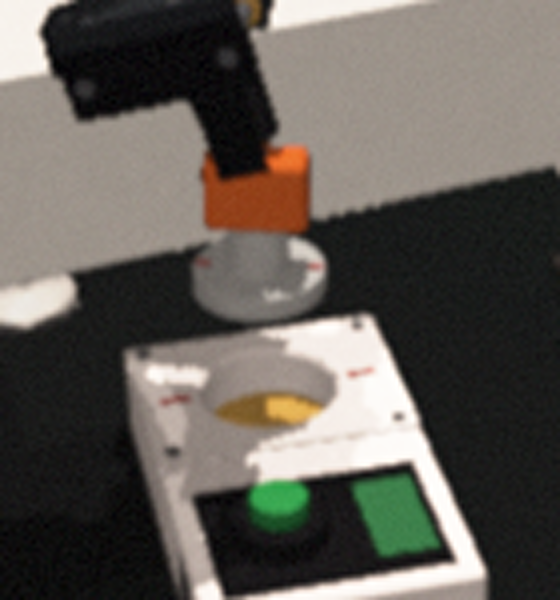

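View pics/t4.png

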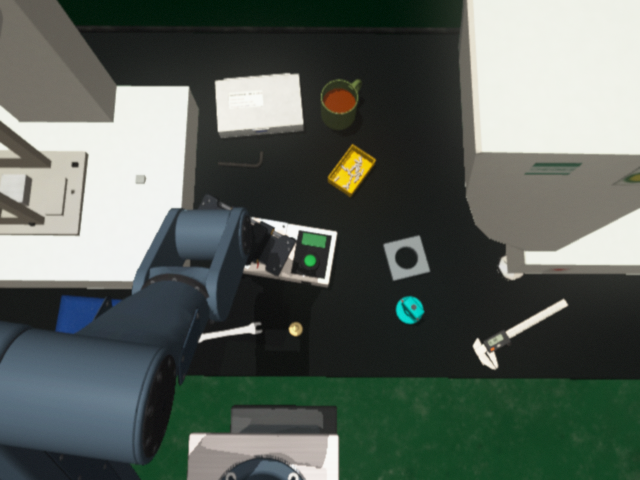

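Run:
```python
from h import *
im=cv2.imread('pics/w4.png'); cv2.imwrite('pics/w4c.png',cv2.resize(im[60:340,220:420],None,fx=3,fy=3,interpolation=cv2.INTER_CUBIC)[:600*3//3+200][:800])
im=cv2.imread('pics/w4.png'); cv2.imwrite('pics/w4c.png',cv2.resize(im[80:220,220:420],None,fx=4,fy=4,interpolation=cv2.INTER_CUBIC))
```

```text
(no output)
```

View pics/w4c.png

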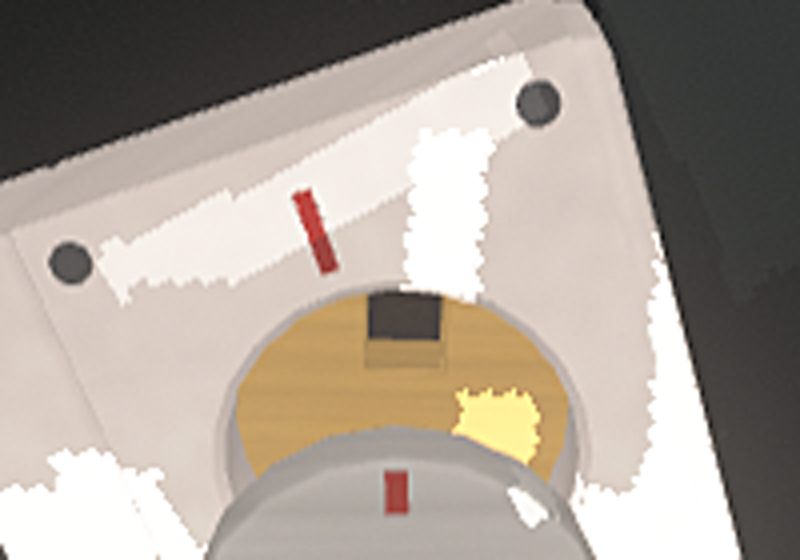

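Run:
```python
from h import *
s=read_state();R=s['tcp_rot'];z0=s['position'][2]-.0605
W=lambda u,v,z:wray(s,220+(u+.5)/4-.5,80+(v+.5)/4-.5,z)
b=-R[:2,0]/np.linalg.norm(R[:2,0]); n=R[:2,1]/np.linalg.norm(R[:2,1])  # bar dir (forward), lateral
slot=W(405,367,.026); print('slot inner',slot,'-> axis',slot[:2]+b*.0085)
l,r=W(365,367,.026),W(445,367,.026);print('slot width',np.linalg.norm(l-r), 'far', W(405,292,.026))
mk=W(396.5,493,z0+.022);print('mark',mk)
sc=[W(71,264,.05),W(538,103,.05)];print('screws',sc)
red=W(316,232,.05);print('red',red)
# disc visible edges: z=.026 at left 237,410 / right 570,415
e=[W(228,420,.05),W(579,420,.05),W(404,284,.05)];print('rim',e)
def circ(P):
    A=np.c_[2*np.array(P)[:,:2],np.ones(3)];x=np.linalg.solve(A,(np.array(P)[:,:2]**2).sum(1));return x[:2],np.sqrt(x[2]+x[:2]@x[:2])
print('circ',circ(e))
print('dot (bar top)',wray(s,320,310,z0+.078))
d=W(404,430,z0+.022);print('flange near edge',d,'axis',d[:2]+b*.03)
q=lambda P:(round(float(P[:2]@b),4),round(float(P[:2]@n),4))
print('bn: slot axis',q(slot[:2]+b*.0085),'mark',q(mk),'dot',q(wray(s,320,310,z0+.078)),'well top cam',q(np.array([.5498,.0133])),'circ',q(circ(e)[0]))
```

```text
slot inner [0.54365404 0.01516018 0.026     ] -> axis [0.55116896 0.01118828]
slot width 0.014949463723448879 far [0.53087922 0.02188449 0.026     ]
mark [0.52819048 0.02212075 0.11543478]
screws [array([ 0.49383507, -0.0209395 ,  0.05      ]), array([0.50645086, 0.05832907, 0.05      ])]
red [0.50803568 0.01750068 0.05      ]
rim [array([ 0.52970896, -0.0123063 ,  0.05      ]), array([0.55816012, 0.0417798 , 0.05      ]), array([0.52245604, 0.02615758, 0.05      ])]
circ (array([0.5501546 , 0.01146478]), np.float64(0.03135424409143898))
dot (bar top) [0.5515028  0.01075232 0.17143478]
flange near edge [0.52063271 0.02723207 0.11543478] axis [0.54715596 0.0132136 ]
bn: slot axis (0.4821, 0.2676) mark (0.4566, 0.2665) dot (0.4826, 0.2674) well top cam (0.4799, 0.2688) circ (0.481, 0.2674)
```

arm_command([
  {"translation": [0.104, 0, 0.386], "dr": [0, 0, 0], "jaw": 1},
  {"translation": [0.104, 0, 0.386], "dr": [0, 0, 0], "jaw": 1},
  {"translation": [0.104, 0, 0.386], "dr": [0, 0, 0], "jaw": 1},
  {"translation": [0.104, 0, 0.386], "dr": [0, 0, 0], "jaw": 1},
  {"translation": [0.104, 0, 0.386], "dr": [0, 0, 0], "jaw": 1},
  {"translation": [0, 0, 0], "dr": [0, 0, 0], "jaw": 1},
  {"translation": [0, 0, 0], "dr": [0, 0, 0], "jaw": 1},
])

```text
time_s: 10.08
position: [0.5521, 0.0111, 0.1037]
tcp_rot: [[-0.854, 0.468, 0.227], [0.452, 0.884, -0.122], [-0.258, -0.002, -0.966]]
force: [-0.6, -0.5, -1.8]
opening: 0.259
```

Run:
```python
from h import *
s=plan([.5526,.0122,.0865],1);print(s['force'],yaw())
im,d=capture('wrist'); save('w5',crop(im,200,60,440,340,2))
im,d=capture('side'); save('s5',crop(im,220,150,340,270,5))
```

```text
pos [0.5521 0.0111 0.1037] D [ 0.0005  0.0011 -0.0172] units total [0.182 0.05  0.663] per row [0.182 0.05  0.663]
[-0.57741013 -0.49957581 -1.80650953] 62.08401593681567
```

View pics/w5.png

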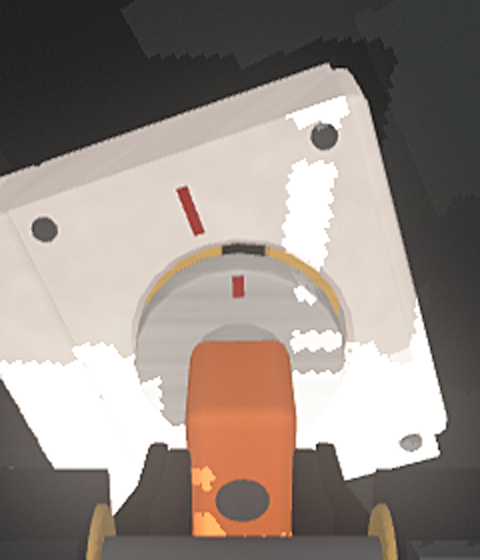

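View pics/s5.png

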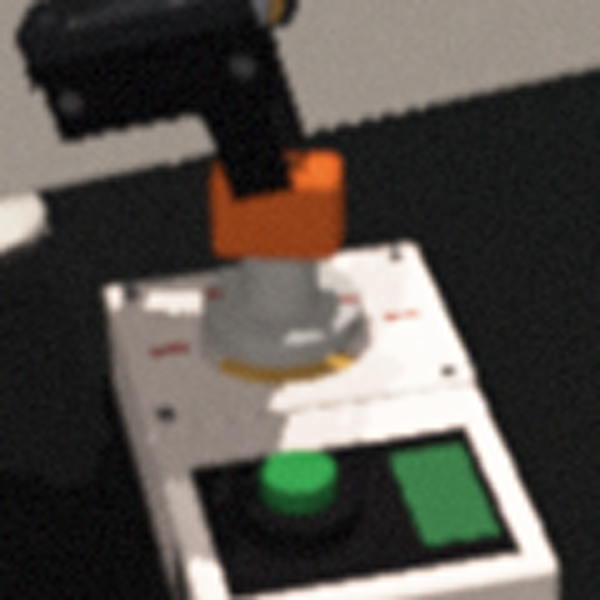

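arm_command([
  {"translation": [0.03, 0.01, 0.116], "dr": [0, 0, 0], "jaw": 1},
  {"translation": [0.03, 0.01, 0.116], "dr": [0, 0, 0], "jaw": 1},
  {"translation": [0, 0, 0], "dr": [0, 0, 0], "jaw": 1},
])

```text
time_s: 10.43
position: [0.5527, 0.0119, 0.098]
tcp_rot: [[-0.854, 0.468, 0.228], [0.452, 0.884, -0.122], [-0.259, -0.001, -0.966]]
force: [-0.5, -0.7, -2.4]
opening: 0.256
```

arm_command([
  {"translation": [0.03, 0, 0.116], "dr": [0, 0, 0], "jaw": 1},
  {"translation": [0.03, 0, 0.116], "dr": [0, 0, 0], "jaw": 1},
  {"translation": [0, 0, 0], "dr": [0, 0, 0], "jaw": 1},
])

```text
time_s: 10.68
position: [0.5525, 0.0118, 0.0915]
tcp_rot: [[-0.854, 0.468, 0.227], [0.452, 0.884, -0.122], [-0.258, -0.002, -0.966]]
force: [0.0, 0.1, -2.3]
opening: 0.255
```

arm_command([
  {"translation": [0.02, 0, 0.077], "dr": [0, 0, 0], "jaw": 1},
  {"translation": [0.02, 0, 0.077], "dr": [0, 0, 0], "jaw": 1},
  {"translation": [0.02, 0, 0.077], "dr": [0, 0, 0], "jaw": 1},
  {"translation": [0, 0, 0], "dr": [0, 0, 0], "jaw": 1},
])

```text
time_s: 11.02
position: [0.5527, 0.0118, 0.0857]
tcp_rot: [[-0.854, 0.468, 0.228], [0.452, 0.884, -0.122], [-0.258, -0.001, -0.966]]
force: [-0.8, 0.5, -2.8]
opening: 0.254
```

arm_command([
  {"translation": [0.02, 0, 0.077], "dr": [0, 0, 0], "jaw": 1},
  {"translation": [0, 0, 0], "dr": [0, 0, 0], "jaw": 1},
])

```text
time_s: 11.18
position: [0.5528, 0.0117, 0.0839]
tcp_rot: [[-0.854, 0.468, 0.228], [0.452, 0.884, -0.122], [-0.259, -0.001, -0.966]]
force: [-0.0, 0.8, -1.6]
opening: 0.254
```

arm_command([
  {"translation": [0.01, 0, 0.039], "dr": [0, 0, 0], "jaw": 1},
  {"translation": [0, 0, 0], "dr": [0, 0, 0], "jaw": 1},
])

```text
time_s: 11.35
position: [0.5529, 0.0117, 0.083]
tcp_rot: [[-0.854, 0.468, 0.228], [0.452, 0.884, -0.122], [-0.259, -0.001, -0.966]]
force: [-0.0, 1.1, -1.7]
opening: 0.259
```

arm_command([
  {"translation": [0.02, 0, 0.077], "dr": [0, 0, 0], "jaw": 1},
  {"translation": [0, 0, 0], "dr": [0, 0, 0], "jaw": 1},
])

```text
time_s: 11.52
position: [0.5528, 0.0117, 0.0809]
tcp_rot: [[-0.854, 0.468, 0.228], [0.452, 0.884, -0.122], [-0.259, -0.001, -0.966]]
force: [0.2, 0.2, -1.6]
opening: 0.26
```

arm_command([
  {"translation": [0.02, 0, 0.077], "dr": [0, 0, 0], "jaw": 1},
  {"translation": [0, 0, 0], "dr": [0, 0, 0], "jaw": 1},
])

```text
time_s: 11.68
position: [0.5528, 0.0117, 0.0789]
tcp_rot: [[-0.854, 0.468, 0.228], [0.452, 0.884, -0.122], [-0.259, -0.001, -0.966]]
force: [0.5, -0.6, -2.5]
opening: 0.256
```

arm_command([
  {"translation": [0.01, 0, 0.039], "dr": [0, 0, 0], "jaw": 1},
  {"translation": [0, 0, 0], "dr": [0, 0, 0], "jaw": 1},
])

```text
time_s: 11.85
position: [0.5529, 0.0117, 0.078]
tcp_rot: [[-0.854, 0.468, 0.228], [0.452, 0.884, -0.122], [-0.259, -0.001, -0.966]]
force: [-1.2, -0.4, -1.7]
opening: 0.259
```

arm_command([
  {"translation": [0.01, 0, 0.039], "dr": [0, 0, 0], "jaw": 1},
  {"translation": [0, 0, 0], "dr": [0, 0, 0], "jaw": 1},
])

```text
time_s: 12.02
position: [0.5529, 0.0117, 0.077]
tcp_rot: [[-0.854, 0.468, 0.228], [0.452, 0.884, -0.122], [-0.259, -0.001, -0.966]]
force: [0.4, 0.8, -2.4]
opening: 0.258
```

arm_command([
  {"translation": [0.005, 0, 0.02], "dr": [0, 0, 0], "jaw": 1},
  {"translation": [0, 0, 0], "dr": [0, 0, 0], "jaw": 1},
])

```text
time_s: 12.18
position: [0.5529, 0.0117, 0.0767]
tcp_rot: [[-0.854, 0.468, 0.228], [0.452, 0.884, -0.122], [-0.259, -0.001, -0.966]]
force: [-1.5, 1.2, -0.9]
opening: 0.256
```

Contact is just beginning at the expected home height. One more small step, then I'll look before releasing.

arm_command([
  {"translation": [0.005, 0, 0.02], "dr": [0, 0, 0], "jaw": 1},
  {"translation": [0, 0, 0], "dr": [0, 0, 0], "jaw": 1},
  {"translation": [0, 0, 0], "dr": [0, 0, 0], "jaw": 1},
])

```text
time_s: 12.43
position: [0.5528, 0.0117, 0.0765]
tcp_rot: [[-0.854, 0.468, 0.228], [0.452, 0.884, -0.122], [-0.259, -0.001, -0.966]]
force: [-1.7, -0.4, 3.8]
opening: 0.256
```

Run:
```python
from h import *
s=read_state();print(s['position'],s['force'],s['moment'],yaw())
im,d=capture('wrist'); save('w6',crop(im,200,60,440,340,2))
im,d=capture('side'); save('s6',crop(im,220,150,340,270,5))
```

```text
[0.55281889 0.01166471 0.07646203] [-1.74705181 -0.36509138  3.80404195] [-0.05105443  0.43323555 -0.0789982 ] 62.08005426427038
```

View pics/w6.png

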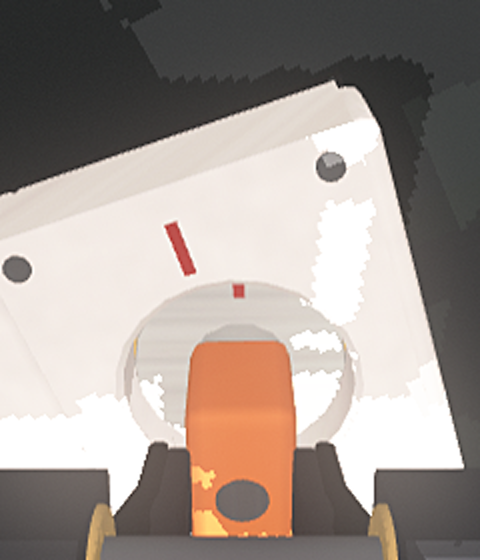

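View pics/s6.png

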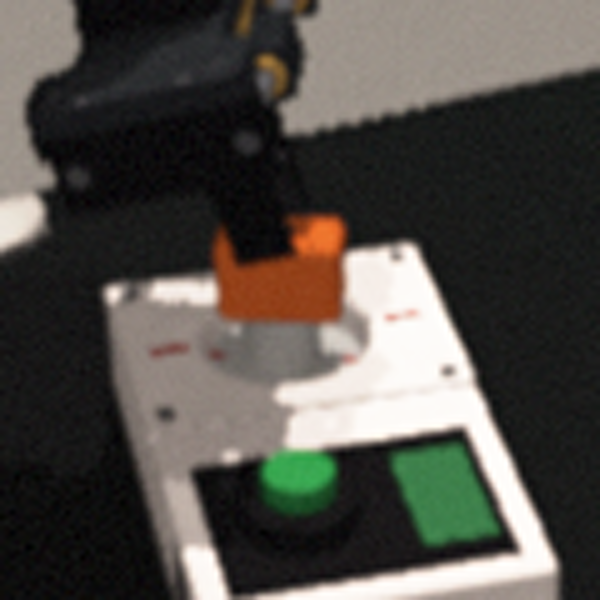

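arm_command([
  {"translation": [0, 0, 0], "dr": [0, 0, 0], "jaw": 0.4},
  {"translation": [0, 0, 0], "dr": [0, 0, 0], "jaw": 0.4},
  {"translation": [0, 0, 0], "dr": [0, 0, 0], "jaw": 0.4},
  {"translation": [0, 0, 0], "dr": [0, 0, 0], "jaw": 0.4},
  {"translation": [0, 0, 0], "dr": [0, 0, 0], "jaw": 0.4},
  {"translation": [0, 0, 0], "dr": [0, 0, 0], "jaw": 0.4},
])

```text
time_s: 13.03
position: [0.5533, 0.0117, 0.0761]
tcp_rot: [[-0.854, 0.468, 0.229], [0.452, 0.884, -0.122], [-0.259, -0.001, -0.966]]
force: [0.2, 0.7, -0.4]
opening: 0.569
```

Run:
```python
from h import *
s=read_state();print(s['position'],s['force'],s['opening'])
im,d=capture('wrist'); save('w7',crop(im,200,60,440,340,2))
```

```text
[0.55328824 0.01170224 0.07605235] [ 0.23223795  0.73168299 -0.43523385] 0.5686110432813121
```

View pics/w7.png

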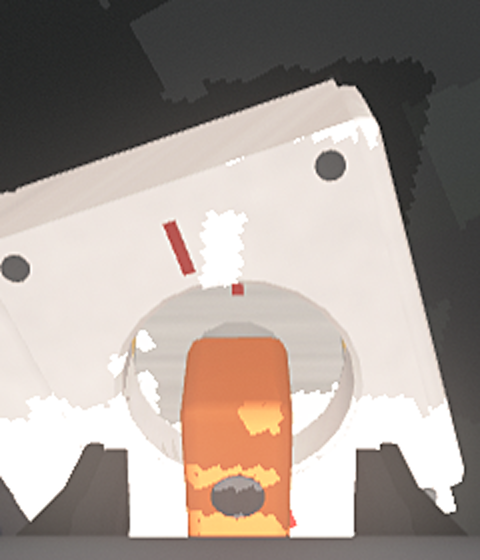

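arm_command([
  {"translation": [0, 0, -0.4], "dr": [0, 0, 0], "jaw": 0.4},
  {"translation": [0, 0, -0.8], "dr": [0, 0, 0], "jaw": 0.4},
  {"translation": [0, 0, -0.8], "dr": [0, 0, 0], "jaw": 0.4},
  {"translation": [0, 0, -0.8], "dr": [0, 0, 0], "jaw": 0.4},
  {"translation": [0, 0, -0.8], "dr": [0, 0, 0], "jaw": 0.4},
  {"translation": [0, 0, 0], "dr": [0, 0.83, 0], "jaw": 1},
  {"translation": [0, 0, 0], "dr": [0, 0.83, 0], "jaw": 1},
  {"translation": [0, 0, 0], "dr": [0, 0.84, 0], "jaw": 1},
  {"translation": [0, 0, 0], "dr": [0, 0, 0], "jaw": 1},
])

```text
time_s: 13.83
position: [0.5369, 0.021, 0.1647]
tcp_rot: [[-0.883, 0.47, 0.006], [0.47, 0.883, -0.001], [-0.006, 0.001, -1.0]]
force: [1.1, -0.9, 0.2]
opening: 0.383
```

Run:
```python
from h import *
s=plan([.514,-.0945,.105],6);print(s['force'],s['tcp_rot'].round(3),s['opening'])
im,d=capture('wrist'); save('w8',im)
im,d=capture('side'); save('s8',crop(im,220,150,340,270,5))
```

```text
pos [0.5369 0.021  0.1647] D [-0.0229 -0.1155 -0.0597] units total [-1.346 -4.513  2.391] per row [-0.224 -0.752  0.398]
[ 1.12071093 -0.8661943   0.15358099] [[-0.883  0.47   0.006]
 [ 0.47   0.883 -0.001]
 [-0.006  0.001 -1.   ]] 0.3833916434761029
```

View pics/w8.png

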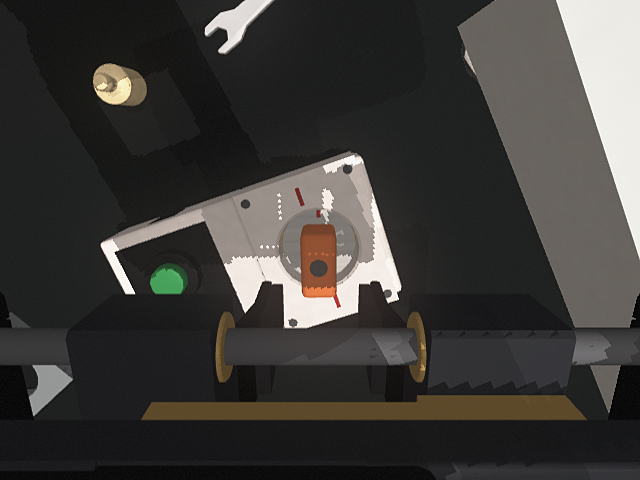

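View pics/s8.png

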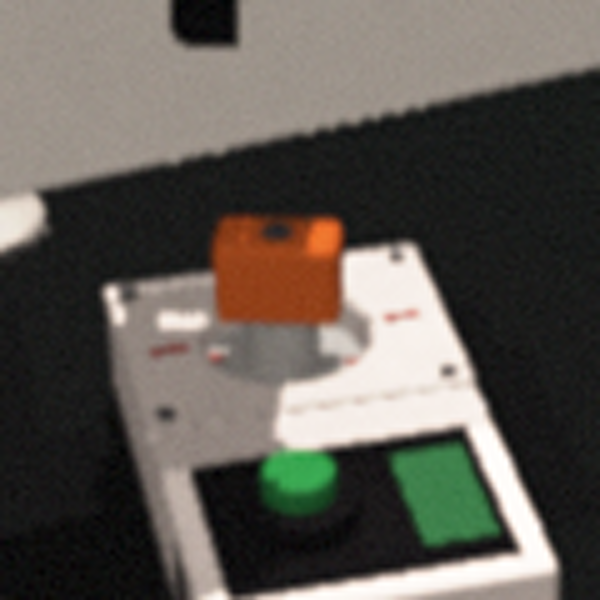

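Run:
```python
from h import *
s=read_state()
for z in (.084,.094,.104): print(z,wray(s,318.5,268.5,z),ray('side',220+279.5/5-.5,150+232.5/5-.5,z))
for z in (.068,.071,.074): print('btn',z,wray(s,169,282,z),ray('side',220+299.5/5-.5,150+470/5-.5,z))
```

```text
0.084 [0.54893136 0.01136801 0.084     ] [0.55502425 0.02845698 0.084     ]
0.094 [0.54571446 0.01314918 0.094     ] [0.54975264 0.01330034 0.094     ]
0.104 [0.54249757 0.01493034 0.104     ] [ 0.54448104 -0.0018563   0.104     ]
btn 0.068 [ 0.51173788 -0.09439049  0.068     ] [ 0.51610838 -0.09129097  0.068     ]
btn 0.071 [ 0.5112355  -0.09273158  0.071     ] [ 0.51477296 -0.09508966  0.071     ]
btn 0.074 [ 0.51073312 -0.09107267  0.074     ] [ 0.51343754 -0.09888834  0.074     ]
```

arm_command([
  {"translation": [-0.2, -0.75, 0], "dr": [0, 0, 0], "jaw": 1},
  {"translation": [-0.2, -0.75, 0], "dr": [0, 0, 0], "jaw": 1},
  {"translation": [-0.2, -0.75, 0], "dr": [0, 0, 0], "jaw": 1},
  {"translation": [-0.2, -0.75, 0.3], "dr": [0, 0, 0], "jaw": 1},
  {"translation": [-0.2, -0.75, 0.4], "dr": [0, 0, 0], "jaw": 1},
  {"translation": [-0.2, -0.75, 0.4], "dr": [0, 0, 0], "jaw": 1},
  {"translation": [0, 0, 0.4], "dr": [0, 0, 0], "jaw": 1},
  {"translation": [0, 0, 0.4], "dr": [0, 0, 0], "jaw": 1},
  {"translation": [0, 0, 0.4], "dr": [0, 0, 0], "jaw": 1},
  {"translation": [0, 0, 0], "dr": [0, 0, 0], "jaw": 1},
  {"translation": [0, 0, 0], "dr": [0, 0, 0], "jaw": 1},
])

```text
time_s: 14.85
position: [0.5056, -0.0895, 0.105]
tcp_rot: [[-0.884, 0.467, -0.002], [0.467, 0.884, -0.0], [0.002, -0.001, -1.0]]
force: [0.5, -0.3, 1.0]
opening: 0.008
```

Run:
```python
from h import *
s=plan([.514,-.0945,.079],1);print(s['force'],s['tcp_rot'].round(3),s['opening'])
im,d=capture('side'); save('s9',crop(im,220,150,340,270,5))
```

```text
pos [ 0.5056 -0.0895  0.105 ] D [ 0.0084 -0.005  -0.026 ] units total [-0.392 -0.019  1.04 ] per row [-0.392 -0.019  1.04 ]
[ 0.45299853 -0.28878335  1.00152691] [[-0.884  0.467 -0.002]
 [ 0.467  0.884 -0.   ]
 [ 0.002 -0.001 -1.   ]] 0.007752773396849681
```

View pics/s9.png

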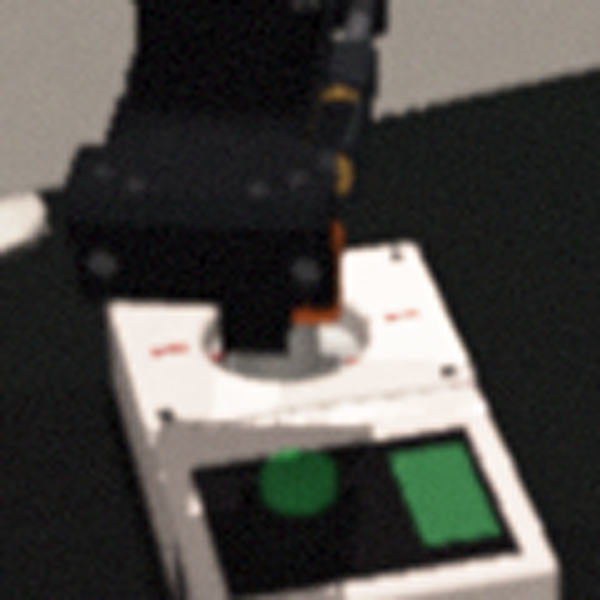

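arm_command([
  {"translation": [-0.39, -0.02, 0], "dr": [0, 0, 0], "jaw": 1},
  {"translation": [0, 0, 0.3], "dr": [0, 0, 0], "jaw": 1},
  {"translation": [0, 0, 0.3], "dr": [0, 0, 0], "jaw": 1},
  {"translation": [0, 0, 0.28], "dr": [0, 0, 0], "jaw": 1},
  {"translation": [0, 0, 0], "dr": [0, 0, 0], "jaw": 1},
  {"translation": [0, 0, 0], "dr": [0, 0, 0], "jaw": 1},
])

```text
time_s: 15.4
position: [0.5139, -0.0956, 0.0829]
tcp_rot: [[-0.884, 0.468, -0.002], [0.468, 0.884, -0.0], [0.002, -0.001, -1.0]]
force: [-0.3, 0.6, -0.6]
opening: 0.003
```

arm_command([
  {"translation": [0, 0, 0.08], "dr": [0, 0, 0], "jaw": 1},
  {"translation": [0, 0, 0.08], "dr": [0, 0, 0], "jaw": 1},
  {"translation": [0, 0, 0.08], "dr": [0, 0, 0], "jaw": 1},
  {"translation": [0, 0, 0], "dr": [0, 0, 0], "jaw": 1},
])

```text
time_s: 15.73
position: [0.5145, -0.0958, 0.0775]
tcp_rot: [[-0.884, 0.468, -0.001], [0.468, 0.884, -0.001], [0.0, -0.001, -1.0]]
force: [-0.6, -0.6, 0.6]
opening: 0.002
```

arm_command([
  {"translation": [0, 0, 0.08], "dr": [0, 0, 0], "jaw": 1},
  {"translation": [0, 0, 0], "dr": [0, 0, 0], "jaw": 1},
])

```text
time_s: 15.9
position: [0.5145, -0.0958, 0.0755]
tcp_rot: [[-0.884, 0.468, -0.001], [0.468, 0.884, -0.001], [0.0, -0.001, -1.0]]
force: [-0.3, 0.3, 0.8]
opening: 0.007
```

arm_command([
  {"translation": [0, 0, 0.08], "dr": [0, 0, 0], "jaw": 1},
  {"translation": [0, 0, 0], "dr": [0, 0, 0], "jaw": 1},
])

```text
time_s: 16.07
position: [0.5145, -0.0958, 0.0735]
tcp_rot: [[-0.884, 0.468, -0.001], [0.468, 0.884, -0.001], [0.0, -0.001, -1.0]]
force: [-0.2, -0.2, -0.3]
opening: 0.005
```

arm_command([
  {"translation": [0, 0, 0.04], "dr": [0, 0, 0], "jaw": 1},
  {"translation": [0, 0, 0], "dr": [0, 0, 0], "jaw": 1},
])

```text
time_s: 16.23
position: [0.5146, -0.0958, 0.0726]
tcp_rot: [[-0.884, 0.468, -0.0], [0.468, 0.884, -0.001], [-0.0, -0.001, -1.0]]
force: [-0.2, -0.0, -0.8]
opening: 0.003
```

Tip at about z = 0.065 and still no force, so I'll look before going further.

Run:
```python
from h import *
im,d=capture('side'); save('s10',crop(im,220,150,340,270,5))
im,d=capture('wrist'); save('w10',im)
im,d=capture('top'); save('t10',crop(im,230,205,345,295,6))
```

```text
(no output)
```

View pics/s10.png

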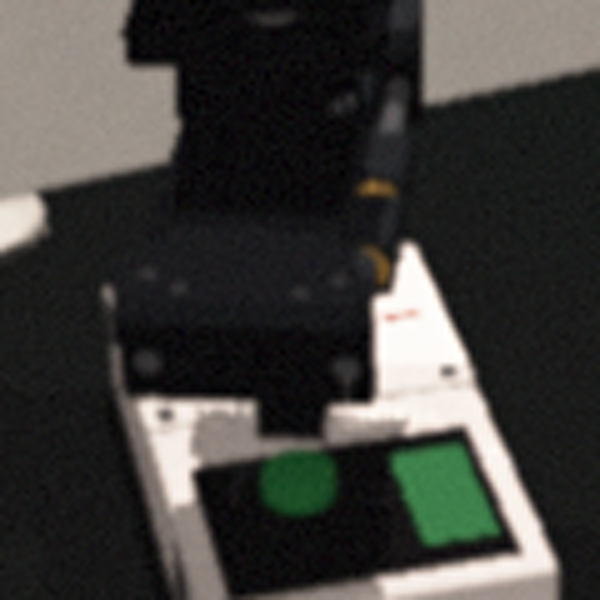

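View pics/w10.png

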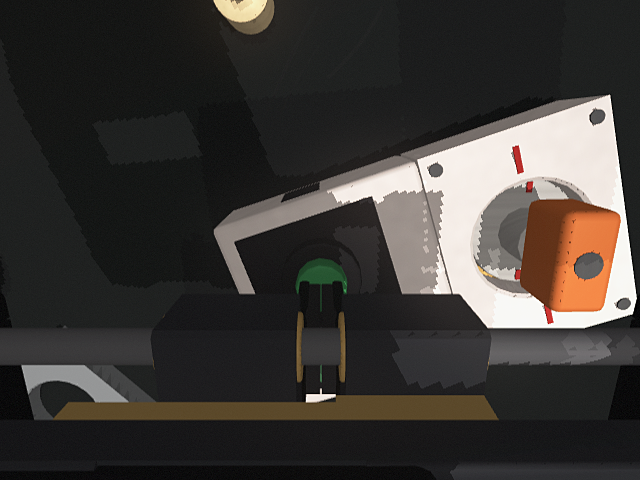

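View pics/t10.png

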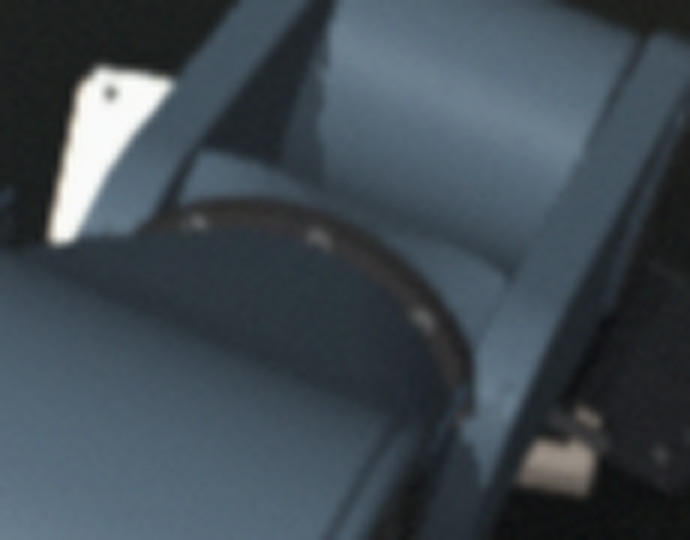

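Run:
```python
from h import *
s=read_state();p,R=s['position'],s['tcp_rot'];print(p,s['force'])
m=camera_model('wrist');M=m['mount'];K=m['intrinsics']
for dx in (-.0095,0,.0095):
  for dz in (.008,0,-.011):
    c=np.linalg.inv(M)@np.array([dx,0,dz,1]);q=K@c[:3];w=p+R@[dx,0,dz]
    print(dx,dz,'wrist',(q[:2]/q[2]).round(1),'sidecrop',((proj('side',w)-[220,150])*5).round(0))
for z in (.05,.055,.06,.065,.071):
    a=np.array([.5140,-.0950,z]);c=np.linalg.inv(M)@np.r_[R.T@(a-p),1];q=K@c[:3];print('btn',z,(q[:2]/q[2]).round(1),((proj('side',a)-[220,150])*5).round(0))
```

```text
[ 0.51466123 -0.09585423  0.07271443] [ 0.27326512 -0.6023757   0.55789247]
-0.0095 0.008 wrist [321.6 298.1] sidecrop [326. 485.]
-0.0095 0 wrist [321.6 304.9] sidecrop [325. 466.]
-0.0095 -0.011 wrist [321.7 315.1] sidecrop [324. 439.]
0 0.008 wrist [321.6 280.8] sidecrop [298. 484.]
0 0 wrist [321.7 286.9] sidecrop [297. 465.]
0 -0.011 wrist [321.7 296.3] sidecrop [296. 438.]
0.0095 0.008 wrist [321.7 263. ] sidecrop [270. 483.]
0.0095 0 wrist [321.7 268.5] sidecrop [269. 464.]
0.0095 -0.011 wrist [321.8 276.9] sidecrop [268. 437.]
btn 0.05 [322.5 268.9] [297. 517.]
btn 0.055 [322.5 272.2] [297. 506.]
btn 0.06 [322.5 275.6] [296. 494.]
btn 0.065 [322.6 279.2] [295. 482.]
btn 0.071 [322.6 283.7] [295. 468.]
```

arm_command([
  {"translation": [0, 0, -0.8], "dr": [0, 0, 0], "jaw": 1},
  {"translation": [0, 0, -0.8], "dr": [0, 0, 0], "jaw": 1},
  {"translation": [0, 0, 0], "dr": [0, 0, 1], "jaw": 1},
  {"translation": [0, 0, 0], "dr": [0, 0, 1], "jaw": 1},
  {"translation": [0, 0, 0], "dr": [0, 0, 1], "jaw": 1},
  {"translation": [0, 0, 0], "dr": [0, 0, 1], "jaw": 1},
  {"translation": [0, 0, 0], "dr": [0, 0, 1], "jaw": 1},
  {"translation": [0, 0, 0], "dr": [0, 0, 1], "jaw": 1},
  {"translation": [0, 0, 0], "dr": [0, 0, 1], "jaw": 1},
  {"translation": [0, 0, 0], "dr": [0, 0, 1], "jaw": 1},
  {"translation": [0, 0, 0], "dr": [0, 0, 1], "jaw": 1},
  {"translation": [0, 0, 0], "dr": [0, 0, 1], "jaw": 1},
])

```text
time_s: 17.38
position: [0.5146, -0.0958, 0.1128]
tcp_rot: [[-0.031, 1.0, -0.0], [1.0, 0.031, -0.001], [-0.001, -0.0, -1.0]]
force: [-0.0, -0.6, 0.1]
opening: 0.01
```

arm_command([
  {"translation": [0, 0, 0], "dr": [0, 0, 1], "jaw": 1},
  {"translation": [0, 0, 0], "dr": [0, 0, 1], "jaw": 1},
  {"translation": [0, 0, 0], "dr": [0, 0, 0], "jaw": 1},
  {"translation": [0, 0, 0], "dr": [0, 0, 0], "jaw": 1},
])

```text
time_s: 17.72
position: [0.5146, -0.0958, 0.1128]
tcp_rot: [[0.17, 0.986, -0.0], [0.986, -0.17, -0.001], [-0.001, -0.0, -1.0]]
force: [0.0, 0.9, -1.0]
opening: 0.007
```

Run:
```python
from h import *
s=plan([.514,-.0945,.0727],1);print(s['force'],yaw(),s['joint_positions'].round(1))
im,d=capture('side'); save('s11',crop(im,220,150,340,270,5))
im,d=capture('wrist'); save('w11',im)
```

```text
pos [ 0.5146 -0.0958  0.1128] D [-0.0006  0.0013 -0.0401] units total [ 0.049 -0.034  1.603] per row [ 0.049 -0.034  1.603]
[ 0.03316759  0.92907235 -0.9552302 ] -9.766657280955453 [-2.270e+01  3.030e+01  1.017e+02 -1.000e-01  4.810e+01 -1.290e+01]
```

View pics/s11.png

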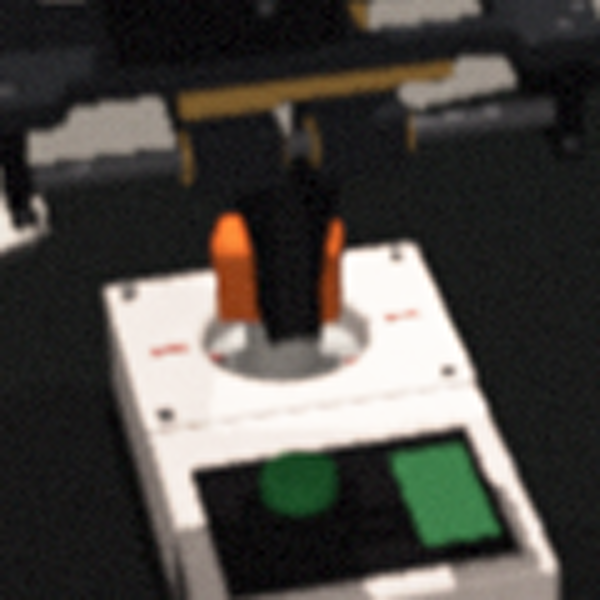

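View pics/w11.png

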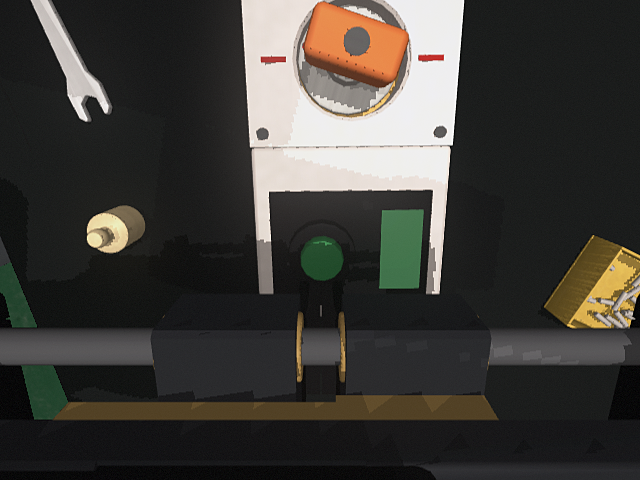

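arm_command([
  {"translation": [0.05, -0.03, 0.4], "dr": [0, 0, 0], "jaw": 1},
  {"translation": [0, 0, 0.4], "dr": [0, 0, 0], "jaw": 1},
  {"translation": [0, 0, 0.4], "dr": [0, 0, 0], "jaw": 1},
  {"translation": [0, 0, 0.4], "dr": [0, 0, 0], "jaw": 1},
  {"translation": [0, 0, 0], "dr": [0, 0, 0], "jaw": 1},
])

```text
time_s: 18.23
position: [0.5126, -0.0939, 0.0704]
tcp_rot: [[0.172, 0.985, -0.004], [0.985, -0.172, 0.001], [-0.0, -0.005, -1.0]]
force: [0.1, -0.5, -0.8]
opening: 0.006
```

arm_command([
  {"translation": [0, 0, 0.08], "dr": [0, 0, 0], "jaw": 1},
  {"translation": [0, 0, 0.08], "dr": [0, 0, 0], "jaw": 1},
  {"translation": [0, 0, 0.08], "dr": [0, 0, 0], "jaw": 1},
  {"translation": [0, 0, 0], "dr": [0, 0, 0], "jaw": 1},
])

```text
time_s: 18.57
position: [0.5142, -0.0945, 0.0666]
tcp_rot: [[0.172, 0.985, -0.0], [0.985, -0.172, -0.001], [-0.001, -0.0, -1.0]]
force: [0.3, -0.2, 0.2]
opening: 0.008
```

arm_command([
  {"translation": [0, 0, 0.08], "dr": [0, 0, 0], "jaw": 1},
  {"translation": [0, 0, 0.08], "dr": [0, 0, 0], "jaw": 1},
  {"translation": [0, 0, 0], "dr": [0, 0, 0], "jaw": 1},
])

```text
time_s: 18.82
position: [0.514, -0.0945, 0.0625]
tcp_rot: [[0.172, 0.985, -0.001], [0.985, -0.172, -0.001], [-0.001, -0.0, -1.0]]
force: [0.0, -0.2, 0.5]
opening: 0.004
```

arm_command([
  {"translation": [0, 0, 0.08], "dr": [0, 0, 0], "jaw": 1},
  {"translation": [0, 0, 0], "dr": [0, 0, 0], "jaw": 1},
])

```text
time_s: 18.98
position: [0.514, -0.0945, 0.0605]
tcp_rot: [[0.172, 0.985, -0.001], [0.985, -0.172, -0.001], [-0.001, -0.0, -1.0]]
force: [0.6, -1.1, -0.9]
opening: 0.005
```

arm_command([
  {"translation": [0, 0, 0.08], "dr": [0, 0, 0], "jaw": 1},
  {"translation": [0, 0, 0], "dr": [0, 0, 0], "jaw": 1},
])

```text
time_s: 19.15
position: [0.514, -0.0945, 0.0585]
tcp_rot: [[0.172, 0.985, -0.001], [0.985, -0.172, -0.001], [-0.001, -0.001, -1.0]]
force: [-0.5, 0.7, -0.8]
opening: 0.004
```

Run:
```python
from h import *
s=read_state();print(s['force'],s['position'])
im,d=capture('side'); save('s12',crop(im,220,150,340,270,5))
```

```text
[-0.46768863  0.66774029 -0.79324147] [ 0.51395375 -0.09447529  0.05845763]
```

View pics/s12.png

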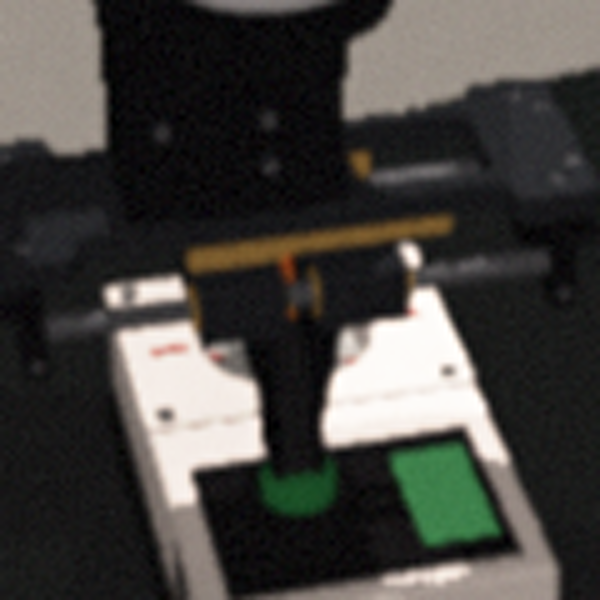

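arm_command([
  {"translation": [0, 0, 0.06], "dr": [0, 0, 0], "jaw": 1},
  {"translation": [0, 0, 0], "dr": [0, 0, 0], "jaw": 1},
])

```text
time_s: 19.37
position: [0.514, -0.0945, 0.057]
tcp_rot: [[0.172, 0.985, -0.001], [0.985, -0.172, -0.001], [-0.001, -0.0, -1.0]]
force: [-0.1, -0.2, -0.5]
opening: 0.006
```

arm_command([
  {"translation": [0, 0, 0.06], "dr": [0, 0, 0], "jaw": 1},
  {"translation": [0, 0, 0], "dr": [0, 0, 0], "jaw": 1},
])

```text
time_s: 19.53
position: [0.514, -0.0945, 0.0555]
tcp_rot: [[0.172, 0.985, -0.001], [0.985, -0.172, -0.001], [-0.001, -0.0, -1.0]]
force: [-0.2, -0.7, 0.2]
opening: 0.006
```

arm_command([
  {"translation": [0, 0, 0.06], "dr": [0, 0, 0], "jaw": 1},
  {"translation": [0, 0, 0], "dr": [0, 0, 0], "jaw": 1},
])

```text
time_s: 19.7
position: [0.5141, -0.0945, 0.0542]
tcp_rot: [[0.172, 0.985, -0.0], [0.985, -0.172, -0.001], [-0.001, -0.0, -1.0]]
force: [-0.3, 0.0, 0.8]
opening: 0.003
```

arm_command([
  {"translation": [0, 0, 0.06], "dr": [0, 0, 0], "jaw": 1},
  {"translation": [0, 0, 0], "dr": [0, 0, 0], "jaw": 1},
])

```text
time_s: 19.87
position: [0.5141, -0.0945, 0.0527]
tcp_rot: [[0.172, 0.985, -0.0], [0.985, -0.172, -0.001], [-0.001, -0.0, -1.0]]
force: [-0.3, -0.1, 3.5]
opening: 0.008
```

arm_command([
  {"translation": [0, 0, 0.06], "dr": [0, 0, 0], "jaw": 1},
  {"translation": [0, 0, 0], "dr": [0, 0, 0], "jaw": 1},
])

```text
time_s: 20.03
position: [0.5142, -0.0945, 0.0512]
tcp_rot: [[0.172, 0.985, -0.0], [0.985, -0.172, -0.001], [-0.001, 0.0, -1.0]]
force: [-1.1, 0.6, 3.3]
opening: 0.003
```

Run:
```python
from h import *
s=read_state();print(s['force'],s['position'])
im,d=capture('side'); save('s13',crop(im,220,150,340,270,5))
im,d=capture('wrist'); save('w13',im)
```

```text
[-1.06675197  0.6327165   3.3040156 ] [ 0.51416599 -0.09451937  0.05122602]
```

View pics/s13.png

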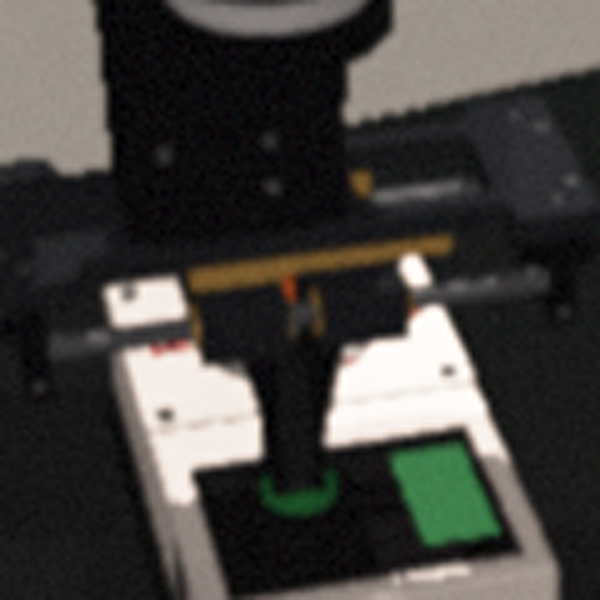

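View pics/w13.png

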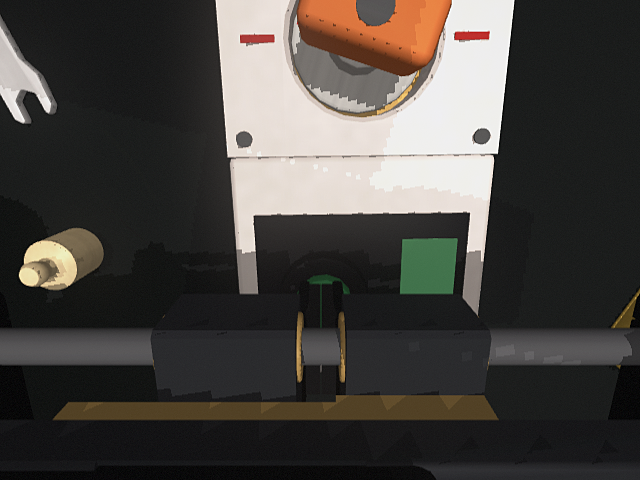

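arm_command([
  {"translation": [0, 0, 0.06], "dr": [0, 0, 0], "jaw": 1},
  {"translation": [0, 0, 0], "dr": [0, 0, 0], "jaw": 1},
])

```text
time_s: 20.3
position: [0.5141, -0.0945, 0.0497]
tcp_rot: [[0.172, 0.985, -0.0], [0.985, -0.172, -0.001], [-0.001, -0.0, -1.0]]
force: [0.3, 0.5, 5.2]
opening: 0.004
```

arm_command([
  {"translation": [0, 0, 0.04], "dr": [0, 0, 0], "jaw": 1},
  {"translation": [0, 0, 0], "dr": [0, 0, 0], "jaw": 1},
])

```text
time_s: 20.47
position: [0.5142, -0.0945, 0.0493]
tcp_rot: [[0.172, 0.985, -0.0], [0.985, -0.172, -0.001], [-0.001, 0.0, -1.0]]
force: [-2.0, 0.4, 8.2]
opening: 0.007
```

arm_command([
  {"translation": [0, 0, 0.03], "dr": [0, 0, 0], "jaw": 1},
  {"translation": [0, 0, 0], "dr": [0, 0, 0], "jaw": 1},
])

```text
time_s: 20.63
position: [0.5142, -0.0945, 0.0492]
tcp_rot: [[0.172, 0.985, 0.0], [0.985, -0.172, -0.001], [-0.001, 0.0, -1.0]]
force: [-2.6, 1.6, 13.2]
opening: 0.002
```

arm_command([
  {"translation": [0, 0, 0], "dr": [0, 0, 0], "jaw": 1},
  {"translation": [0, 0, -0.3], "dr": [0, 0, 0], "jaw": 1},
  {"translation": [0, 0, -0.5], "dr": [0, 0, 0], "jaw": 1},
  {"translation": [0, 0, -0.8], "dr": [0, 0, 0], "jaw": 1},
  {"translation": [0, 0, -0.8], "dr": [0, 0, 0], "jaw": 1},
  {"translation": [0, 0, -0.8], "dr": [0, 0, 0], "jaw": 1},
  {"translation": [0, 0, -0.8], "dr": [0, 0, 0], "jaw": 1},
  {"translation": [0, -0.8, -0.4], "dr": [0, 0, 0], "jaw": 1},
  {"translation": [0, -0.8, 0], "dr": [0, 0, 0], "jaw": 1},
  {"translation": [0, -0.8, 0], "dr": [0, 0, 0], "jaw": 1},
  {"translation": [0, 0, 0], "dr": [0, 0, 0], "jaw": 1},
  {"translation": [0, 0, 0], "dr": [0, 0, 0], "jaw": 1},
])

```text
time_s: 21.63
position: [0.4545, -0.0839, 0.1579]
tcp_rot: [[0.173, 0.985, -0.0], [0.985, -0.173, -0.001], [-0.001, -0.0, -1.0]]
force: [0.4, 0.0, 0.4]
opening: 0.008
```

Run:
```python
from h import *
s=read_state();print(s['force'],s['position'],s['qvel'].round(2))
im,d=capture('side'); save('s14',im);save('s14c',crop(im,220,150,340,270,5))
im,d=capture('wrist'); save('w14',im)
im,d=capture('top'); save('t14',im)
```

```text
[0.42117393 0.03426631 0.40370405] [ 0.4545087  -0.08389517  0.15785824] [ 0.08  1.07 -3.42  0.07 -0.74  0.06]
```

View pics/s14.png

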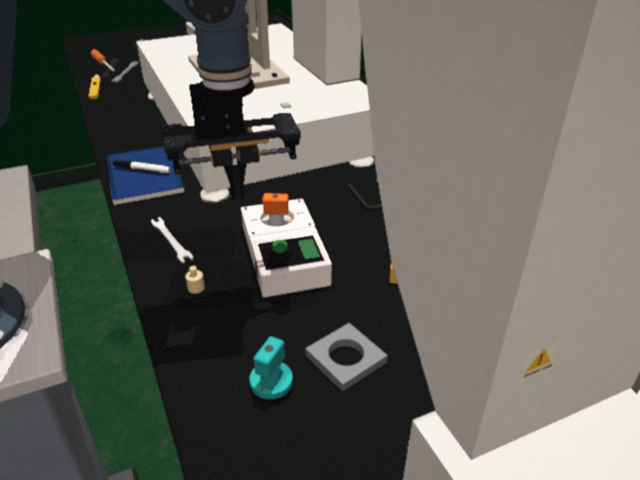

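View pics/s14c.png

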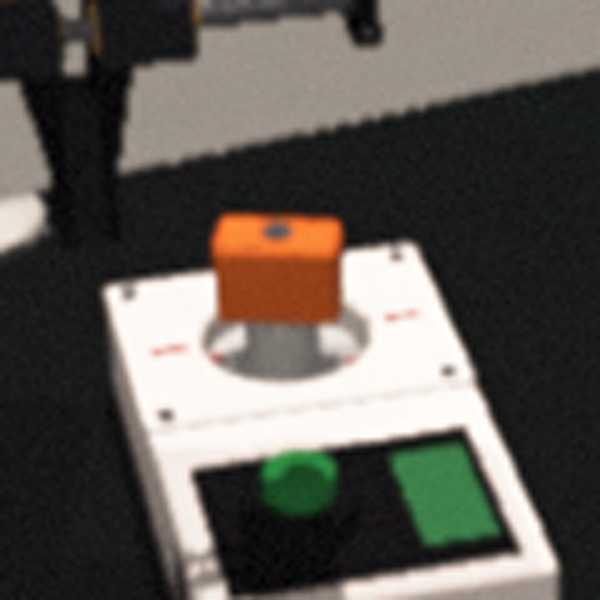

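View pics/w14.png

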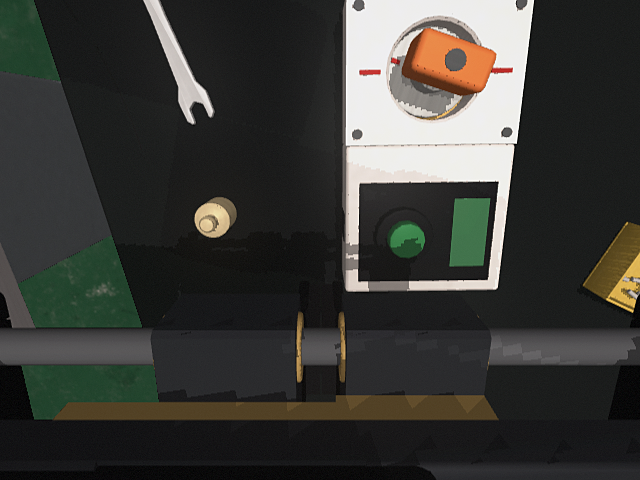

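View pics/t14.png

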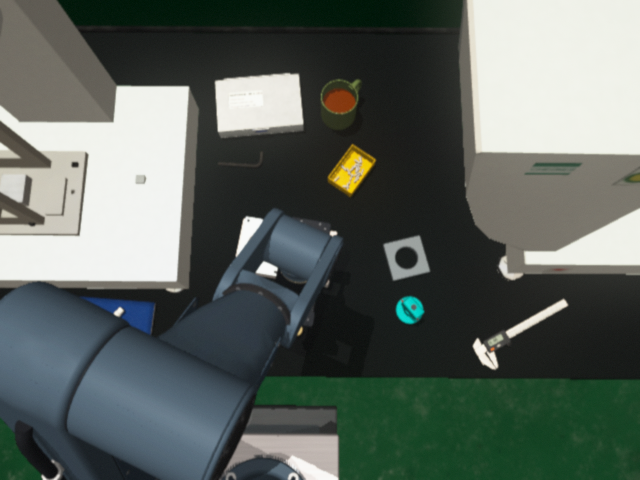

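```bash
python3 -c "
from rig import *
print(hand_in())"
```

```text
the job is handed in; nothing more can be done
None
```

The adapter is fully home in the drive disc and released. The start button was pressed fully down afterwards and let go, and the job was handed in at about 21.8 s of the 56 s allowed.

**Adapter:** The overhanging column left no room above the stand, so I gripped the adapter with the tool tilted 15°. I read the slot angle from the images at about −28° in the world frame, roughly 19° off the tester's x axis. I turned the adapter to that angle before lowering it, and the dogs dropped in without any searching.
- Contact came only at the home height, with the adapter's origin at about 16 mm and about 6 N more upward force than when it hung free.
- After release, the side view with the bar's top taken at 94 mm put it on the well's axis. The wrist view, taken just after the arm moved, read about 4 mm off in x.

**Button:** The button resisted from about 3.5 N to about 5 N, then hit a hard stop, and the force there reached 13 N. It sprang back up when I withdrew.

**Last look:** The adapter had not moved. The weight, spanner, bin, hexagon key and turquoise look-alike appeared where they started wherever I could see them. The gripper was clear of everything and the force reading was near zero.

**One disagreement:** The fingertips sat about 18 mm further back than the stated 8 mm ahead of the TCP. My first try at the button stopped short without touching anything. I then turned the wrist, for clearance from the adapter, and pressed by feel.

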